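Load and lock the warming drawer

ROBOT

A 7-joint arm with a two-finger parallel gripper is mounted at the origin on the work surface. World frame = base frame: x ahead of the robot, y to its left, z up, the work surface at z = 0. Lengths are in m, angles in rad, forces in N, time in s.
With the tool pointing down it reaches from about 0.425 to 0.825 m from the base axis. Payload 3.6 kg.
Tool frame: the origin (TCP) lies at the very end of the fingers, on their centre line; the grasp point (between the pads) lies 19 mm behind it; z points along the fingers, x is the direction in which the jaws open and shut, and the axes are right-handed (so a half turn about z gives the same grasp; the last joint's range is limited). The gripper opens to 93 mm and grips with 3 to 60 N. Pads are 15 mm wide; open, the fingers measure 128 mm over their backs; the gripper's body (75 mm by 188 mm) begins 65 mm behind the grasp point.
Start: joints at [-1.236, 0.615, -0.013, 1.423, 0.008, 1.103, -0.04], TCP at [0.229, 0.608, 0.219] pointing down, gripper open.
Joint ranges: [-3.12, 3.12], [-0.3, 2.06], [-1.34, 1.32], [0.26, 2.42], [-1.36, 4.5], [0.01, 1.98], [-2.84, 2.84]. Speed limits (rad/s): [2.79, 2.79, 3.14, 3.14, 3.14, 3.14, 3.14].

INTERFACE

Orientations are given as a 3x3 rotation matrix whose columns are the frame's x, y, z axes.
In Python, from cell import env, eyes, job_done gives the robot as it stands.
- The arm moves only by the tool send_rows, never from a script. Its argument "rows" is text: rows parted by semicolons, each of 4 numbers parted by spaces: the shift along the tool's x, y, z in mm, then the turn about the tool's z in degrees. In form: dx dy dz twist; .... A call has 1 to 20 rows; each row is the pose to reach, as a shift and turn from the pose commanded when the call began, along the tool's axes at that moment; what a row does not reach only later rows make up. A row lasts 1/10 s, in which the tool goes at most 50 mm and 8.59 degrees, less where a joint would pass 70% of its speed; a pose out of reach is approached as far as the arm can. A call with a gripper value outside its range is refused whole. "fingers" is the closure, from -1 (fully open) to 1 (shut), set as the call begins (left out, the last holds). The fingers move at their own pace and stop on an object; "grip_force" is the grip in N (left out, the last holds). Time passes only in rows, so rows that repeat a pose let the fingers close. It gives the time, the measured TCP pose, the force and the opening at its end, in the units of the state.
- env.state(): the state, without advancing time (a new reading comes with each control period).
- eyes.snapshot(name): name is "scene" or "top" or "wrist"; returns (picture, depth): 384x512x3 uint8, blue, green, red; 384x512 float32, m along the optical axis (not along the pixel's ray), 0 where there is no reading.
- eyes.calibration(name): a dict with "vfov" (degrees; the focal length in pixels is half the picture's height over the tangent of half this angle, whatever the lens; pixels are square), "cx", "cy" (the principal point, pixels), "k1" (the pictures are not rectified: a ray, as slopes to the right and down, at radius r is drawn at 1 + k1 r^2 times it, then the intrinsics apply), "extrinsics" (4x4, takes a point from world to camera coordinates). Camera axes: x right, y up, looking along -z (the intrinsics and any distortion apply to the point x, -y, -z); pixel columns grow to the right and rows downward; lengths in m; the calibration is good to about 2 mm. A picture is of the moment at which its call begins: read the wrist's pose just before it. calibration takes no time and is no camera call; for the wrist camera it gives the pose at the moment of the call.
- job_done(): hands the job in, once; it reports no verdict.
The state is a dict: "t": time; "joint_pos": joint angles; "qvel": joint speeds; "joint_torque": joint torques, N m; "position": TCP position; "ee_rot": TCP orientation; "force": force on the tool from outside, world axes, zero at the start; "torque": the same for the moment, N m; "opening": finger opening in m.
Only numpy, scipy, OpenCV 4.12 (cv2) and the standard library are available. Lean on these libraries where they do the work, as an engineer would, in place of code of your own. Each camera call takes 0.05 s, during which the arm holds its last target. There are 200 camera calls.

TASK

Take the red key from its wooden stand, push it fully home in the warming cabinet's lock and turn it to unlock, then pull the drawer out, stand every orange-lidded tub upright on the drawer floor and push the drawer fully shut; then lock it again and put the key back in its stand, fully down. Also turn the thermostat dial to the red marks and slide the red lock fully home into its notch, leaving the other food, the bottle and the can where they are.

Things in the scene. Friction and masses are not known exactly. Their poses are not given: they have to be found in the camera images.
- cabinet: Warming-drawer cabinet, fixed, aluminium, 280 deep (x) x 340 wide (y) x 150 mm high. Origin: centre of its underside. Its front plane is at x = -140 mm in its frame and looks towards the robot; the top is 150 mm up. On top, at x = -95 mm: the lock (y = +135), the dial (y = 0) and the red slide (y = -118).
- keyway (a point): Centre of the keyhole's mouth, in the top face of the lock's 50 x 50 mm steel escutcheon, 181 mm above the table; axes as the cabinet. The slot goes straight down, 20.5 mm along x by 8.5 mm along y, chamfered 1.2 mm, 31 mm deep: 6.5 mm of fixed escutcheon, then a brass rotor. Fully home, the key's foot is 31 mm below this point and its bit wholly below the escutcheon: only then can it turn.
- lock (a joint): Angle of the lock's rotor, rad: 0 locked, 1.57 unlocked (end stop). Grows clockwise seen from above; turned only by the key, friction 0.04 N m. Its cam holds the drawer until turned about 1.2. It cannot be turned back to 0 unless the drawer is shut within about 2 mm. Away from 0 the key is held captive; it comes out at 0 only.
- key: The key, loose, 90 mm tall, 50 g, upright in the stand. Origin: centre of its foot; z up along its axis. Bit (z 0 to 22 mm): 18 mm along x by 6 mm along y. Round neck 6.4 mm across up to 48 mm. Red head (z 48 to 90 mm): 42 mm along x, 10 mm thick along y (pinch it there). It is the same turned half round.
- stand: Wooden key stand, fixed, 75 (x) x 55 (y) x 42 mm high. Origin: centre of its underside. In its top a slot 20.5 mm along x by 8.5 mm along y, 32 mm deep, chamfered 2 mm: the standing key's foot is 10 mm above the table and its x lies along the stand's x.
- drawer (a joint): How far the drawer is out, m: 0 shut (end stop), 0.15 fully out (end stop); it slides out along the cabinet's -x, friction about 2 N plus 8 N s/m damping, and stays where it is left.
- drawer_in (a point): On the drawer: point on its inner floor at the inner face of the front panel, mid-width; axes as the cabinet. The floor, 30 mm above the table, reaches 218 mm to +x, 147 mm to each side; side walls 35 mm high; the front panel, 12 mm thick, rises to 128 mm above the table. The cabinet's front plane is at x = (joint drawer) here; beyond it the cabinet's top covers the drawer from 130 mm up.
- drawer_catch (a point): On the drawer: top of its dark catch post, 8 (x) x 22 mm (y), which stands on the drawer floor next to the side wall, up to 127 mm above the table; place no tub against it.
- drawer_handle (a point): On the drawer: middle of its handle, a black upright round post 20 mm across and 50 mm tall (76 to 126 mm above the table), 38 mm out from the front panel, joined to it by a 9 mm thick web. This point is 105 mm above the table. Pinch it across the cabinet's y from above.
- dial (a joint): Angle of the thermostat dial, rad, 0 to 2.2, growing clockwise seen from above, about 0.03 N m of friction. At 1.2 the notch in its skirt, and the red line on its grip, point at the pair of red marks on the cabinet's top, on the side of the slide (cabinet's -y).
- dial_grip (a point): On the dial's axis at the height to grip, 180 mm above the table. The grip is an upright black bar 46 long, 12 thick, 163 to 193 mm above the table. Its long axis, as a heading in the cabinet's frame, is -pi/2 + 1.2 - (joint dial). The white skirt below it is 32 mm in radius, with a notch, narrowing inwards to 13 mm, in line with the bar.
- slide (a joint): Position of the red locking slide, m: 0 away from the dial, 0.042 fully home (end stop); grows along the cabinet's +y; friction 2.5 N plus 4 N s/m. Its 9 mm wide tongue enters the dial's notch; unless the dial is within about 0.08 rad of 1.2 the skirt stops it at about 0.027.
- slide_grip (a point): On the slide: middle of its red grip block, 22 (x) x 18 (y) x 26 mm high (160 to 186 mm above the table). This point is 174 mm above the table; axes as the cabinet.
- tub0: A portion tub to be loaded, loose (may be absent): upright closed cylinder 60 mm across and 66 mm tall, heavier towards its foot, clear with tan food inside and an orange lid, about 140 g. Origin: centre of its underside.
- tub1: A portion tub to be loaded, loose (may be absent): upright closed cylinder 60 mm across and 66 mm tall, heavier towards its foot, clear with tan food inside and an orange lid, about 140 g. Origin: centre of its underside.
- tub2: A portion tub to be loaded, loose (may be absent): upright closed cylinder 60 mm across and 66 mm tall, heavier towards its foot, clear with tan food inside and an orange lid, about 140 g. Origin: centre of its underside.
- tub3: A portion tub to be loaded, loose (may be absent): upright closed cylinder 60 mm across and 66 mm tall, heavier towards its foot, clear with tan food inside and an orange lid, about 140 g. Origin: centre of its underside.
- fries0: Bystander: paper cup of fries, 58 mm across at the top, about 100 mm tall with the fries. Loose; origin: centre of its underside. Leave it alone.
- fries1: Bystander: paper cup of fries, like fries0. Loose; origin: centre of its underside. Leave it alone.
- bun0: Bystander: a bread bun, 80 mm across, 45 mm high. Loose; origin: centre of its underside. Leave it alone.
- ketchup: Bystander: red ketchup bottle, 54 mm across, 150 mm tall. Loose; origin: centre of its underside. Leave it alone.
- can: Bystander: plain aluminium drink can, 60 mm across, 100 mm tall. Loose; origin: centre of its underside. Leave it alone.
Not all that is in view belongs to the job. Leave any green, purple or turquoise look-alike of the stand alone.

How it is judged:
By the outcome, as a careful person would: the job done as asked, in the order asked, and still so for the second after the job is handed in, with the robot touching nothing.
Of tub0, tub1, tub2, tub3 only 2 to 3 are there at a start; the rules pass over those that are not, and their reading is None.
At some moment in a run one of tub0, tub1, tub2, tub3 may be knocked a few centimetres aside while the robot is not near it.
It also fails if it takes over 210 s, if anything falls off the work surface, if the arm or the gripper's body presses on something with over 40 N, if the wrist force passes 120 N, or if a joint passes its speed limit or range.

## Working session

There is one attempt and no reset: what is moved stays moved. The work goes in short steps, Python scripts to look and compute and a tool call to move; the robot and the scene stay as the last step left them, time stands still between calls to the robot, and variables do not carry over. Pictures are saved under pics/ and viewed, about 12 in all and at most 16, crops included, and the job is handed in when it is done.

Besides the shell and the picture viewer there is one more tool, called as name(argument=value, ...) on one line, values as JSON. send_rows: Moves the arm, as the interface text tells. Its arguments: {"type":"object","properties":{"rows":{"type":"string"},"fingers":{"type":"number"},"grip_force":{"type":"number"}},"required":["rows"]}

```bash
mkdir -p pics; ls; cat > h.py <<'E'
import numpy as np, cv2
from cell import env, eyes, job_done
def snap(n, f=None):
    c=eyes.calibration(n); p,d=eyes.snapshot(n)
    if f: cv2.imwrite('pics/'+f,p)
    return c,p,d
def K(c):
    f=192/np.tan(np.radians(c['vfov'])/2)
    return np.array([[f,0,c['cx']],[0,f,c['cy']],[0,0,1]]),np.array([c['k1'],0,0,0,0.])
def rays(c,uv):
    k,ds=K(c); n=cv2.undistortPoints(np.float64(uv).reshape(-1,1,2),k,ds)[:,0]
    E=np.array(c['extrinsics']); R=E[:3,:3]
    v=np.c_[n[:,0],-n[:,1],-np.ones(len(n))]
    return -R.T@E[:3,3], v@R
def onz(c,uv,z):
    o,v=rays(c,uv); s=(z-o[2])/v[:,2]; return o+v*s[:,None]
def atd(c,uv,d):
    o,v=rays(c,uv); return o+v*np.asarray(d).reshape(-1,1)
def proj(c,P):
    k,ds=K(c); E=np.array(c['extrinsics']); q=np.atleast_2d(P)@E[:3,:3].T+E[:3,3]
    q=q*[1,-1,-1]; return cv2.projectPoints(q,np.zeros(3),np.zeros(3),k,ds)[0][:,0]
def cloud(c,d):
    v,u=np.mgrid[0:384,0:512]; return atd(c,np.c_[u.ravel(),v.ravel()],d.ravel()).reshape(384,512,3)
E
python3 - <<'E'
from h import *
for n in('scene','top','wrist'):
    c,p,d=snap(n,n+'0.png'); np.savez(n+'0.npz',p=p,d=d); print(n,c)
s=env.state(); print(s['position'],s['ee_rot'],s['t'],s['opening'])
a=cv2.imread('pics/scene0.png');b=cv2.imread('pics/top0.png')
E
```

```text
pics
scene {'vfov': 48.07478547617495, 'cx': 252.56738523566918, 'cy': 192.54119233118027, 'k1': -0.10515302790420776, 'extrinsics': array([[ 0.47376121,  0.88042256, -0.02016024, -0.25348108],
       [-0.58416069,  0.33130705,  0.74093989,  0.1802425 ],
       [ 0.65901943, -0.33925176,  0.67126868, -1.64392633],
       [ 0.        ,  0.        ,  0.        ,  1.        ]])}
top {'vfov': 43.24559066993532, 'cx': 250.90268405157835, 'cy': 182.44201335920116, 'k1': 0.03487571328221642, 'extrinsics': array([[-0.01564802, -0.99979756,  0.01264863, -0.00557912],
       [ 0.98685246, -0.01340773,  0.1610666 , -0.51396002],
       [-0.16086441,  0.0150027 ,  0.98686248, -1.42028909],
       [ 0.        ,  0.        ,  0.        ,  1.        ]])}
wrist {'vfov': 65.45175828707305, 'cx': 256.33109813109206, 'cy': 189.45873428828497, 'k1': -0.07837276330578687, 'extrinsics': array([[ 0.35350516,  0.93542899, -0.00259004, -0.64793745],
       [-0.90708197,  0.3421135 , -0.24527668,  0.02872947],
       [-0.22855283,  0.08905595,  0.96944966, -0.39046618],
       [ 0.        ,  0.        ,  0.        ,  1.        ]])}
[0.22923467 0.60759887 0.21776778] [[ 3.52987378e-01  9.35627834e-01 -6.84183635e-04]
 [ 9.35626064e-01 -3.52988041e-01 -1.81997621e-03]
 [-1.94432904e-03  2.28858985e-06 -9.99998110e-01]] 0.15 0.09300191507544156
```

View pics/top0.png

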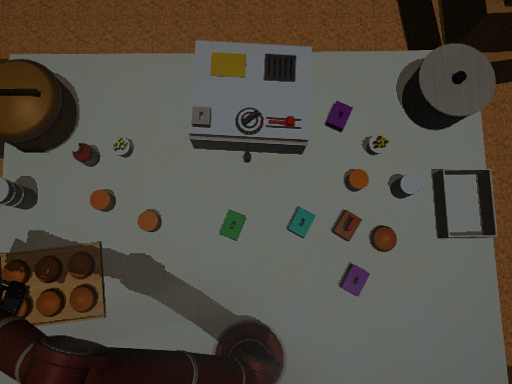

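View pics/scene0.png

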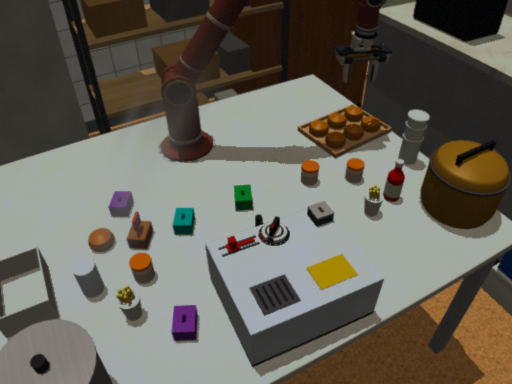

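The top view shows the cabinet at (250,95). Its lock is at (201,116), the dial at (250,121) and the slide at (285,122). The brown stand with the red key is at (347,225). Orange tubs are at (357,180), (101,200) and (149,221). The bun is at (383,238), fries at (377,143) and (122,147), the can at (405,185) and the ketchup at (85,153).

```bash
python3 - <<'E'
from h import *
c=eyes.calibration('top'); z=np.load('top0.npz'); p,d=z['p'],z['d']
C=cloud(c,d); hsv=cv2.cvtColor(p,cv2.COLOR_BGR2HSV)
m=((C[...,2]>.05)&(C[...,2]<.08)&(hsv[...,1]>150)&(hsv[...,0]<20)&(hsv[...,2]>90)).astype(np.uint8)
n,l,s,ce=cv2.connectedComponentsWithStats(m)
for i in range(1,n):
    if s[i,4]>60: print('tub',ce[i],s[i],onz(c,ce[i],.066)[0].round(4))
# cabinet top via height
m=((abs(C[...,2]-.15)<.012)&(np.abs(C[...,1])<.3)).astype(np.uint8)
m=cv2.morphologyEx(m,cv2.MORPH_CLOSE,np.ones((5,5)))
cn=max(cv2.findContours(m,0,1)[0],key=cv2.contourArea); print(cv2.minAreaRect(cn))
W=onz(c,cn[:,0],.15)[:,:2]
r=cv2.minAreaRect(np.float32(W*1000)); print('cab',r)
# heights of features
for nm,uv in dict(lock=(201,116),dial=(250,121),slide=(290,122),stand=(347,225),handle=(247,157)).items():
    print(nm,C[uv[1],uv[0]].round(3))
# stand
m=((C[...,2]>.03)&(C[...,2]<.05)&(hsv[...,1]>80)).astype(np.uint8)
m[:205]=0;m[:, :330]=0;m[245:]=0;m[:,362:]=0
cn=max(cv2.findContours(m,0,1)[0],key=cv2.contourArea); print('stand',cv2.minAreaRect(np.float32(onz(c,cn[:,0],.042)[:,:2]*1000)))
# red slide
m=((hsv[...,1]>150)&((hsv[...,0]<8)|(hsv[...,0]>172))&(C[...,2]>.15)&(C[...,2]<.2)).astype(np.uint8)
n,l,s,ce=cv2.connectedComponentsWithStats(m)
for i in range(1,n):
    if s[i,4]>5: print('red',ce[i],s[i],onz(c,ce[i],.186)[0].round(4))
for nm,uv in dict(fr0=(377,140),fr1=(122,147),ket=(85,153),can=(406,181),bun=(383,238)).items(): print(nm,C[uv[1],uv[0]].round(3))
a=p[90:165,180:320]; b=p[120:260,320:430]
cv2.imwrite('pics/z.png',np.hstack([cv2.resize(a,(560,300),interpolation=2),cv2.resize(b,(236,300),interpolation=2)]))
E
```

```text
tub [358.55789474 178.48421053] [350 169  19  20 285] [ 0.5174 -0.3332  0.066 ]
tub [ 99.44370861 199.17880795] [ 90 190  20  19 302] [0.4662 0.4317 0.066 ]
tub [147.22222222 220.56862745] [138 211  20  20 306] [0.4013 0.2914 0.066 ]
((250.36740112304688, 90.0262680053711), (119.64185333251953, 94.95555114746094), 3.333850622177124)
cab ((767.5634765625, -15.422256469726562), (341.81097412109375, 284.8305358886719), 85.9106216430664)
lock [0.689 0.127 0.153]
dial [ 0.67  -0.011  0.163]
slide [ 0.659 -0.122  0.184]
stand [ 0.381 -0.295  0.051]
handle [ 0.574 -0.002  0.127]
stand ((382.2868347167969, -298.5980224609375), (54.73521041870117, 75.27171325683594), 57.46891784667969)
red [284.61538462 121.42307692] [269 117  26  10 130] [ 0.6605 -0.1071  0.186 ]
fr0 [ 0.626 -0.385  0.1  ]
fr1 [0.615 0.362 0.098]
ket [0.597 0.467 0.101]
can [ 0.503 -0.463  0.098]
bun [ 0.342 -0.402  0.043]
```

View pics/z.png

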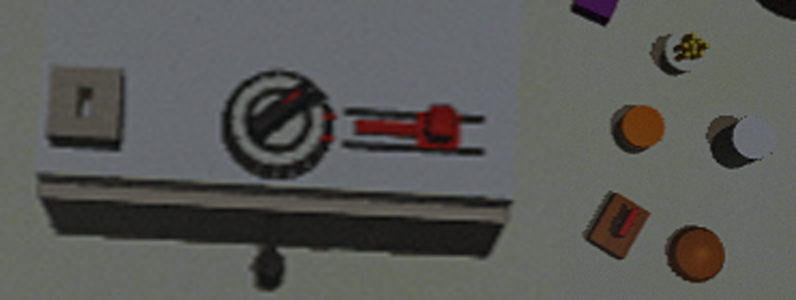

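```bash
cat >> h.py <<'E'
def go(*wps):
    """rows to world TCP waypoints (x,y,z,jaw heading deg), all relative to the present pose"""
    s=env.state(); R=s['ee_rot']; p=s['position']; h0=np.degrees(np.arctan2(R[1,0],R[0,0]))
    print('now',np.round(p,4),'h',round(h0,2),'open',round(s['opening'],4),'F',np.round(s['force'],1),'t',round(s['t'],2))
    for w in wps:
        d=R.T@(np.array(w[:3])-p)*1000; tw=(h0-w[3]+180)%360-180
        print(w,'->',d.round(1),round(tw,1))
def cam2tool():
    s=env.state(); c=eyes.calibration('wrist'); E=c['extrinsics']; o=-E[:3,:3].T@E[:3,3]
    return s['ee_rot'].T@(o-s['position']), s['ee_rot'].T@(-E[2,:3])
E
python3 - <<'E'
from h import *
print(cam2tool())
go((.52,.15,.3,60),(.40,-.27,.25,57.5))
E
```

```text
(array([-0.00070257, -0.06756475, -0.16628658]), array([-4.38794942e-04,  2.45263200e-01,  9.69456430e-01]))
now [0.2292 0.6076 0.2178] h 69.33 open 0.093 F [-0.   0.2 -0.4] t 0.15
(0.52, 0.15, 0.3, 60) -> [-325.7  433.6  -81.6] 9.3
(0.4, -0.27, 0.25, 57.5) -> [-760.9  469.6  -30.8] 11.8
```

send_rows(rows="-326 434 -82 9;-326 434 -82 9;-326 434 -82 9;-326 434 -82 9;-326 434 -82 9;-326 434 -82 9;-326 434 -82 9;-326 434 -82 9;-326 434 -82 9;-326 434 -82 9;-326 434 -82 9;-326 434 -82 9;-326 434 -82 9")

```text
t: 1.45
position: [0.5207, 0.1486, 0.3004]
ee_rot: [[0.498, 0.867, -0.001], [0.867, -0.498, 0.0], [-0.0, -0.0, -1.0]]
force: [-0.5, 0.9, -0.1]
opening: 0.0932
```

```bash
python3 - <<'E'
from h import *
go((.382,-.299,.19,57.5))
E
```

```text
now [0.5207 0.1486 0.3004] h 60.13 open 0.0932 F [-0.5  0.9 -0.1] t 1.45
(0.382, -0.299, 0.19, 57.5) -> [-457.2  102.7  110.5] 2.6
```

send_rows(rows="-457 103 110 2.6;-457 103 110 2.6;-457 103 110 2.6;-457 103 110 2.6;-457 103 110 2.6;-457 103 110 2.6;-457 103 110 2.6;-457 103 110 2.6;-457 103 110 2.6;-457 103 110 2.6;-457 103 110 2.6;-457 103 110 2.6;-457 103 110 2.6;-457 103 110 2.6")

```text
t: 2.85
position: [0.385, -0.2961, 0.1909]
ee_rot: [[0.53, 0.848, 0.001], [0.848, -0.53, 0.001], [0.001, 0.0, -1.0]]
force: [0.2, -1.2, 0.2]
opening: 0.093
```

```bash
python3 - <<'E'
from h import *
go((.382,-.299,.19,57.5))
c,p,d=snap('wrist','w1.png'); C=cloud(c,d); hsv=cv2.cvtColor(p,cv2.COLOR_BGR2HSV)
np.savez('w1.npz',p=p,d=d)
m=((hsv[...,1]>150)&((hsv[...,0]<6)|(hsv[...,0]>172))&(C[...,2]>.085)&(C[...,2]<.115)).astype(np.uint8)
n,l,s,ce=cv2.connectedComponentsWithStats(m); i=1+np.argmax(s[1:,4]); 
cn=max(cv2.findContours((l==i).astype(np.uint8),0,1)[0],key=cv2.contourArea)
print(s[i],cv2.minAreaRect(cn),'world',cv2.minAreaRect(np.float32(onz(c,cn[:,0],.10)[:,:2]*1000)))
print('med z',np.median(C[l==i][:,2]))
m=(abs(C[...,2]-.042)<.006).astype(np.uint8)
m[:,:60]=0
cn=max(cv2.findContours(m,0,1)[0],key=cv2.contourArea)
print('stand',cv2.minAreaRect(np.float32(onz(c,cn[:,0],.042)[:,:2]*1000)))
E
```

```text
now [ 0.385  -0.2961  0.1909] h 57.97 open 0.093 F [ 0.2 -1.2  0.2] t 2.85
(0.382, -0.299, 0.19, 57.5) -> [-4.1 -1.   0.8] 0.5
[245 166  11  47 505] ((250.0, 189.0), (46.0, 10.0), 90.0) world ((379.5625915527344, -300.20172119140625), (9.03923511505127, 42.13752365112305), 57.87529373168945)
med z 0.09975919764041374
stand ((220.56886291503906, -314.86077880859375), (57.25822830200195, 75.87344360351562), 59.53075408935547)
```

View pics/w1.png

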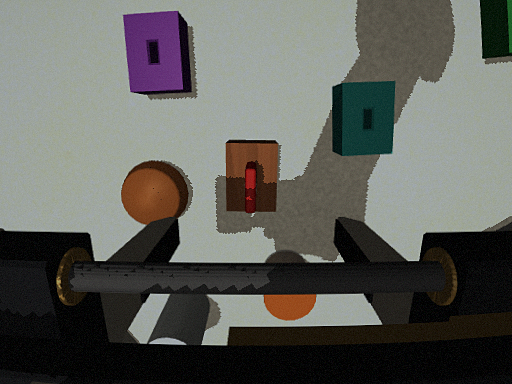

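Wrist view: the key head is at (250,189), directly under the gripper. The bun is to the left at (155,193), and the purple and teal look-alike stands sit further out. I'll narrow the jaws and descend.

```bash
python3 - <<'E'
from h import *
go((.3796,-.3002,.19,57.9),(.3796,-.3002,.061,57.9))
E
```

```text
now [ 0.3848 -0.2964  0.1909] h 57.94 open 0.0929 F [ 1.1 -0.6 -0.5] t 2.9
(0.3796, -0.3002, 0.19, 57.9) -> [-6.  -2.4  0.9] 0.0
(0.3796, -0.3002, 0.061, 57.9) -> [ -6.1  -2.4 129.9] 0.0
```

send_rows(rows="-6 -2 0 0;-6 -2 0 0;-6 -2 0 0;-6 -2 40 0;-6 -2 70 0;-6 -2 100 0;-6 -2 115 0;-6 -2 125 0;-6 -2 130 0;-6 -2 130 0;-6 -2 130 0", fingers=0.1, grip_force=30)

```text
t: 4.0
position: [0.3793, -0.3026, 0.0614]
ee_rot: [[0.534, 0.846, 0.001], [0.846, -0.534, -0.001], [-0.0, 0.002, -1.0]]
force: [0.2, -0.1, 0.3]
opening: 0.0422
```

send_rows(rows="0 0 0 0;0 0 0 0;0 0 0 0;0 0 0 0;0 0 0 0;0 0 0 0;0 0 0 0", fingers=1, grip_force=45)

```text
t: 4.7
position: [0.3796, -0.3009, 0.0607]
ee_rot: [[0.533, 0.846, 0.001], [0.846, -0.533, 0.002], [0.002, -0.0, -1.0]]
force: [2.4, 4.4, 0.9]
opening: 0.0099
```

```bash
python3 - <<'E'
from h import *
s=env.state();print(s['torque'],s['opening'],s['force'])
go((.3796,-.3002,.061,57.9),(.62,.10,.28,85.9))
E
```

```text
[ 0.91943176 -0.6915951   0.06800911] 0.009889996563169426 [2.38199773 4.40283548 0.92343062]
now [ 0.3796 -0.3009  0.0607] h 57.8 open 0.0099 F [2.4 4.4 0.9] t 4.7
(0.3796, -0.3002, 0.061, 57.9) -> [ 0.6 -0.3 -0.3] -0.1
(0.62, 0.1, 0.28, 85.9) -> [ 467.7  -10.3 -218.5] -28.1
```

send_rows(rows="1 0 -10 0;1 0 -30 0;1 0 -60 0;1 0 -110 0;1 0 -160 0;1 0 -220 0")

```text
t: 5.3
position: [0.3777, -0.3025, 0.2733]
ee_rot: [[0.536, 0.844, -0.001], [0.844, -0.536, -0.002], [-0.002, 0.001, -1.0]]
force: [1.5, 0.4, 0.2]
opening: 0.0099
```

```bash
python3 - <<'E'
from h import *
go((.56,0,.28,75),(.73,.12,.285,85.9))
E
```

```text
now [ 0.3777 -0.3025  0.2733] h 57.58 open 0.0099 F [1.5 0.4 0.2] t 5.3
(0.56, 0, 0.28, 75) -> [353.1  -8.3  -7.5] -17.4
(0.73, 0.12, 0.285, 85.9) -> [545.5  70.9 -12.9] -28.3
```

send_rows(rows="546 71 -13 -28.3;546 71 -13 -28.3;546 71 -13 -28.3;546 71 -13 -28.3;546 71 -13 -28.3;546 71 -13 -28.3;546 71 -13 -28.3;546 71 -13 -28.3;546 71 -13 -28.3;546 71 -13 -28.3;546 71 -13 -28.3;546 71 -13 -28.3;546 71 -13 -28.3;546 71 -13 -28.3;546 71 -13 -28.3")

```text
t: 6.8
position: [0.7307, 0.1196, 0.2849]
ee_rot: [[0.073, 0.997, 0.001], [0.997, -0.073, -0.002], [-0.002, 0.001, -1.0]]
force: [0.8, 1.3, 0.7]
opening: 0.0097
```

```bash
python3 - <<'E'
from h import *
go((.73,.12,.285,85.9))
c,p,d=snap('wrist','w2.png'); C=cloud(c,d); np.savez('w2.npz',p=p,d=d)
m=((abs(C[...,2]-.181)<.006)).astype(np.uint8)
m=cv2.morphologyEx(m,cv2.MORPH_CLOSE,np.ones((5,5)))
for cn in cv2.findContours(m,0,1)[0]:
    if cv2.contourArea(cn)>600: print('esc',cv2.boundingRect(cn),cv2.minAreaRect(np.float32(onz(c,cn[:,0],.181)[:,:2]*1000)))
print(proj(c,[[.6825,.126,.181]]), proj(c,[env.state()['position']]))
E
```

```text
now [0.7307 0.1196 0.2849] h 85.83 open 0.0097 F [0.8 1.3 0.7] t 6.8
(0.73, 0.12, 0.285, 85.9) -> [ 0.3 -0.7 -0.1] -0.1
esc (230, 108, 58, 57) ((682.6766357421875, 123.93717193603516), (50.26437759399414, 49.787723541259766), 85.8266372680664)
[[260.68614143 136.13199037]] [[258.25908233 231.27660596]]
```

View pics/w2.png

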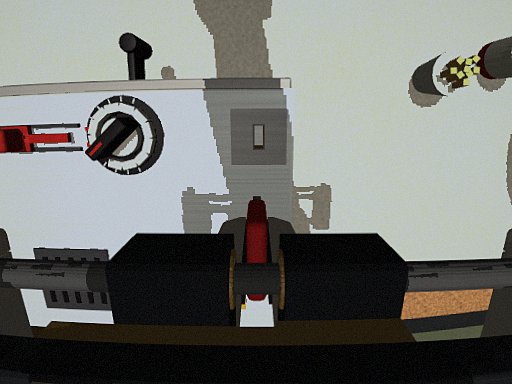

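Wrist view: the keyhole is at (258,135) on the escutcheon. The dial is at (124,134), with its red end at lower left and away from the marks. The red slide is on the left and the handle is at (133,50).

```bash
python3 - <<'E'
from h import *
c=eyes.calibration('wrist'); z=np.load('w2.npz'); p,d=z['p'],z['d']
g=cv2.cvtColor(p,cv2.COLOR_BGR2GRAY); print(g[118:154:2,248:269])
roi=np.zeros_like(g); roi[116:156,246:271]=1
m=((g>110)&(roi>0)).astype(np.uint8)
for t in(90,110,130):
  m=((g>t)&(roi>0)).astype(np.uint8)
  cn=max(cv2.findContours(m,0,1)[0],key=cv2.contourArea); print(t,cv2.boundingRect(cn),cv2.minAreaRect(np.float32(onz(c,cn[:,0],.181)[:,:2]*1000)))
C=cloud(c,d);hsv=cv2.cvtColor(p,cv2.COLOR_BGR2HSV)
m=((hsv[...,1]>150)&((hsv[...,0]<6)|(hsv[...,0]>172))&(C[...,2]>.31)&(C[...,2]<.34)).astype(np.uint8)
cn=max(cv2.findContours(m,0,1)[0],key=cv2.contourArea);print('keytop',cv2.boundingRect(cn),cv2.minAreaRect(np.float32(onz(c,cn[:,0],.325)[:,:2]*1000)),np.median(C[m>0][:,2]))
s=env.state();print(s['position'])
E
```

```text
[[ 87  88  86  86  87  89  85  82  83  86  83  88  82  81  84  85  84  81
   84  85  88]
 [ 91  88  92  85  86  90  86  85  85  87  86  89  83  84  86  84  86  84
   88  82  86]
 [ 86  88  91  89  89  90  82  87  87  94  86  86  87  86  83  88  84  85
   85  86  87]
 [ 92  92  88  91  75  59  53  58  59  57  60  60  55  59  65  64  63  93
   89  86  85]
 [ 93  89  91  89  78  50  91 124 128 124 122 123 119 126 114  31  61  94
   85  86  90]
 [ 97  93  93  96  84  59  87 128 122 121 120 122 123 126 121  23  62  97
   94  92  92]
 [ 94  97  91  93  77  49  91 132 124 126 124 126 124 124 123  24  68  93
   94  90  88]
 [ 85  90  92  88  78  49  95 133 124 124 125 124 128 134 123  23  63  95
   86  85  86]
 [ 88  90  91  90  80  55  84 130 117 123 115 121 120 128 120  28  58  92
   85  84  81]
 [ 88  86  87  87  79  52  90 133 124 120 125 120 119 126 126  33  61  94
   87  86  87]
 [ 90  92  92  91  89  44  88 130 124 124 119 120 124 128 122  32  60  87
   89  90  89]
 [ 93  87  89  95  82  47  90 128 121 118 125 126 116 126 125  33  58  90
   86  85  85]
 [ 90  90  86  91  87  50  89 12
[... 356 characters left out ...]
4  88  90  84  87  90  88  83  92  81  80
   86  88  80]
 [ 86  89  87  89  80  84  88  88  82  86  87  82  88  88  86  78  91  83
   86  79  90]]
90 (254, 126, 9, 19) ((681.3784790039062, 124.13182067871094), (7.199245929718018, 15.952716827392578), 85.83647155761719)
110 (255, 126, 8, 19) ((681.4111938476562, 124.58014678955078), (6.299314022064209, 15.952524185180664), 85.83949279785156)
130 (255, 129, 2, 4) ((677.2044677734375, 122.1904525756836), (0.8914297819137573, 2.6425225734710693), 85.76731872558594)
keytop (245, 212, 23, 51) ((717.4039916992188, 120.02268981933594), (10.124170303344727, 24.644184112548828), 86.38316345214844) 0.32372830283719406
[0.73067141 0.1199392  0.28498956]
```

```bash
python3 - <<'E'
from h import *
go((.6826,.1239,.24,85.83))
E
```

```text
now [0.7307 0.1199 0.285 ] h 85.85 open 0.01 F [-0.1 -0.  -0.2] t 6.85
(0.6826, 0.1239, 0.24, 85.83) -> [  0.5 -48.3  44.9] 0.0
```

send_rows(rows="0.5 -20 0 0;0.5 -48.3 0 0;0.5 -48.3 20 0;0.5 -48.3 45 0;0.5 -48.3 45 0;0.5 -48.3 45 0;0.5 -48.3 45 0;0.5 -48.3 45 0")

```text
t: 7.65
position: [0.6836, 0.1261, 0.2403]
ee_rot: [[0.07, 0.998, 0.003], [0.998, -0.07, 0.0], [0.001, 0.003, -1.0]]
force: [-0.5, -0.3, -0.2]
opening: 0.0098
```

```bash
python3 - <<'E'
from h import *
go((.6826,.1239,.24,85.83),(.6826,.1239,.2005,85.83))
E
```

```text
now [0.6836 0.1261 0.2403] h 86.01 open 0.0098 F [-0.5 -0.3 -0.2] t 7.65
(0.6826, 0.1239, 0.24, 85.83) -> [-2.3 -0.9  0.3] 0.2
(0.6826, 0.1239, 0.2005, 85.83) -> [-2.3 -1.  39.8] 0.2
```

send_rows(rows="-2.3 -1 0 0;-2.3 -1 0 0;-2.3 -1 0 0;-2.3 -1 0 0")

```text
t: 8.05
position: [0.6816, 0.1241, 0.2387]
ee_rot: [[0.069, 0.998, -0.0], [0.998, -0.069, 0.0], [0.0, -0.0, -1.0]]
force: [0.8, 0.9, -0.8]
opening: 0.0099
```

```bash
python3 - <<'E'
from h import *
go((.6826,.1239,.2005,85.83)); c,p,d=snap('wrist','w3.png'); go((.6826,.1239,.2005,85.83))
cv2.imwrite('pics/w3c.png',cv2.resize(p[60:300,140:380],(720,720))[:600])
E
```

```text
now [0.6816 0.1241 0.2387] h 86.03 open 0.0099 F [ 0.8  0.9 -0.8] t 8.05
(0.6826, 0.1239, 0.2005, 85.83) -> [-0.1  1.  38.2] 0.2
now [0.6816 0.1242 0.2387] h 86.03 open 0.0101 F [-0.1 -0.6 -0.3] t 8.1
(0.6826, 0.1239, 0.2005, 85.83) -> [-0.2  1.  38.2] 0.2
```

View pics/w3c.png

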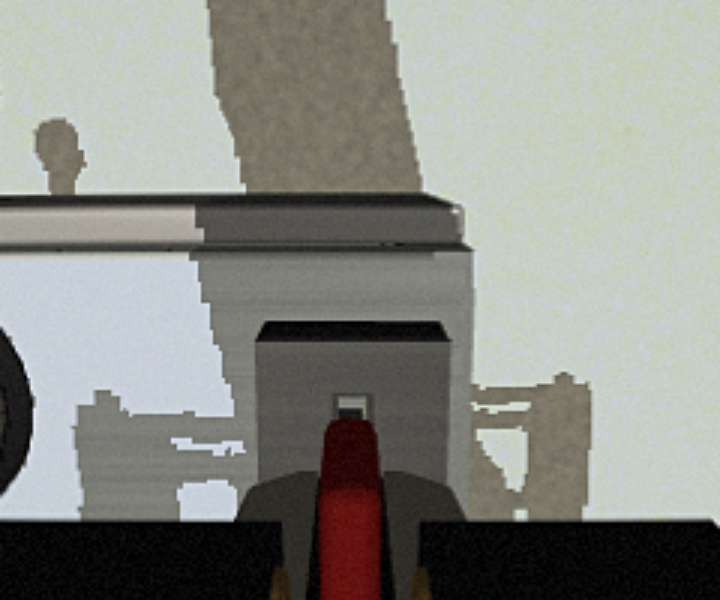

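The key sits over the keyhole and is laterally centred, so I'm inserting.

send_rows(rows="0 1 3 0.2;0 1 6 0.2;0 1 9 0.2;0 1 12 0.2;0 1 15 0.2;0 1 18 0.2;0 1 21 0.2;0 1 24 0.2;0 1 24 0.2", grip_force=60)

```text
t: 9.0
position: [0.6823, 0.1239, 0.214]
ee_rot: [[0.073, 0.997, -0.001], [0.997, -0.073, -0.0], [-0.0, -0.001, -1.0]]
force: [-0.2, -0.1, -0.8]
opening: 0.0095
```

```bash
python3 - <<'E'
from h import *
go((.6826,.1239,.2005,85.83))
E
```

```text
now [0.6823 0.1239 0.214 ] h 85.83 open 0.0095 F [-0.2 -0.1 -0.8] t 9.0
(0.6826, 0.1239, 0.2005, 85.83) -> [-0.   0.3 13.5] -0.0
```

In the slot (about 17 mm) with no force on the tool.

send_rows(rows="0 0 3 0;0 0 6 0;0 0 9 0;0 0 12 0;0 0 14 0;0 0 15 0;0 0 16 0;0 0 16 0")

```text
t: 9.8
position: [0.6824, 0.1239, 0.2007]
ee_rot: [[0.073, 0.997, 0.001], [0.997, -0.073, 0.0], [0.0, 0.001, -1.0]]
force: [-2.7, -0.3, 6.5]
opening: 0.0096
```

send_rows(rows="0 0 -1 6;0 0 -1 12;0 0 -1 18;0 0 -1 24;0 0 -1 30;0 0 -1 36;0 0 -1 42;0 0 -1 48;0 0 -1 54;0 0 -1 60;0 0 -1 66;0 0 -1 72;0 0 -1 78;0 0 -1 84;0 0 -1 88;0 0 -1 91;0 0 -1 92;0 0 -1 92")

```text
t: 11.6
position: [0.6832, 0.1246, 0.2007]
ee_rot: [[0.994, -0.106, 0.002], [-0.106, -0.994, 0.001], [0.002, -0.001, -1.0]]
force: [-0.1, 0.6, 5.1]
opening: 0.0096
```

```bash
python3 - <<'E'
from h import *
go((.6826,.1239,.26,-4.17));print(env.state()['torque'])
E
```

```text
now [0.6832 0.1246 0.2007] h -6.1 open 0.0096 F [-0.1  0.6  5.1] t 11.6
(0.6826, 0.1239, 0.26, -4.17) -> [ -0.4   0.7 -59.3] -1.9
[ 0.12656405  0.19177399 -0.01410403]
```

send_rows(rows="0 0 0 3;0 0 0 5;0 0 0 7;0 0 0 9;0 0 0 10;0 0 0 10")

```text
t: 12.2
position: [0.6833, 0.1246, 0.2008]
ee_rot: [[0.961, -0.276, 0.002], [-0.276, -0.961, 0.001], [0.002, -0.001, -1.0]]
force: [-0.3, -0.2, 5.4]
opening: 0.0094
```

```bash
python3 - <<'E'
from h import *
go((.6826,.1239,.26,-4.17));print(env.state()['torque'])
E
```

```text
now [0.6833 0.1246 0.2008] h -16.01 open 0.0094 F [-0.3 -0.2  5.4] t 12.2
(0.6826, 0.1239, 0.26, -4.17) -> [ -0.4   0.8 -59.2] -11.8
[0.08926263 0.14358036 0.34658087]
```

send_rows(rows="0 0 0 -3;0 0 0 -6;0 0 0 -6")

```text
t: 12.5
position: [0.6832, 0.1245, 0.2008]
ee_rot: [[0.985, -0.175, 0.002], [-0.175, -0.985, 0.001], [0.002, -0.002, -1.0]]
force: [-0.7, 1.5, 4.9]
opening: 0.0095
```

send_rows(rows="0 0 0 0;0 0 0 0;0 0 0 0;0 0 -20 0;0 0 -50 0;0 0 -80 0;0 0 -80 0", fingers=0)

```text
t: 13.2
position: [0.6849, 0.1234, 0.2843]
ee_rot: [[0.984, -0.177, 0.009], [-0.177, -0.984, 0.0], [0.009, -0.002, -1.0]]
force: [0.7, -0.6, 1.1]
opening: 0.0465
```

```bash
python3 - <<'E'
from h import *
y=np.radians(-4.15); X=np.array([np.cos(y),np.sin(y)]);Y=np.array([-X[1],X[0]])
O=np.array([.6826,.1239])+.095*X-.135*Y; print('cab',O)
for a in [(-.178,0),(-.19,0),(-.095,0),(-.095,-.118)]: print(a,(O+a[0]*X+a[1]*Y).round(4))
c,p,d=snap('top','t2.png');C=cloud(c,d)
m=(abs(C[...,2]-.126)<.02)&(C[...,0]<.615)&(C[...,0]>.54)&(abs(C[...,1])<.05)
print('handle',np.median(C[m],0),m.sum()); v,u=np.nonzero(m); print(onz(c,[[u.mean(),v.mean()]],.126))
print('key',[C[r,q].round(3) for r,q in [(112,201)]])
h=O-.19*X
go((h[0],h[1],.30,85.85),(h[0],h[1],.20,85.85),(h[0],h[1],.086,85.85))
E
```

```text
cab [ 0.76758125 -0.01762098]
(-0.178, 0) [ 0.59   -0.0047]
(-0.19, 0) [ 0.5781 -0.0039]
(-0.095, 0) [ 0.6728 -0.0107]
(-0.095, -0.118) [ 0.6643 -0.1284]
handle [ 0.58410811 -0.00211501  0.12187464] 74
[[ 0.58758941 -0.00426719  0.126     ]]
key [array([0.625, 0.106, 0.391])]
now [0.6836 0.1235 0.2816] h -10.19 open 0.0462 F [-0.3  0.  -0.2] t 13.25
(np.float64(0.5780794295455665), np.float64(-0.003871085742744548), 0.3, 85.85) -> [-81.3 144.  -18.8] -96.0
(np.float64(0.5780794295455665), np.float64(-0.003871085742744548), 0.2, 85.85) -> [-81.7 144.1  81.2] -96.0
(np.float64(0.5780794295455665), np.float64(-0.003871085742744548), 0.086, 85.85) -> [-82.2 144.2 195.2] -96.0
```

send_rows(rows="-20 36 -19 -8;-40 72 -19 -16;-60 108 -19 -24;-81 144 -19 -32;-81 144 -19 -40;-81 144 -19 -48;-81 144 -19 -56;-81 144 -19 -64;-81 144 -19 -72;-81 144 0 -80;-81 144 30 -88;-81 144 60 -96;-81 144 60 -96;-81 144 60 -96;-81 144 60 -96")

```text
t: 14.75
position: [0.5783, -0.0035, 0.2208]
ee_rot: [[0.075, 0.997, 0.002], [0.997, -0.075, -0.0], [-0.0, 0.002, -1.0]]
force: [-0.2, -0.2, 0.4]
opening: 0.0466
```

```bash
python3 - <<'E'
from h import *
c,p,d=snap('wrist','w4.png'); C=cloud(c,d)
m=((abs(C[...,2]-.126)<.004)&(C[...,0]<.60)).astype(np.uint8)
n,l,s,ce=cv2.connectedComponentsWithStats(m)
for i in range(1,n):
    if s[i,4]>100: print(s[i],C[l==i].mean(0), C[l==i].min(0),C[l==i].max(0))
go((.5781,-.0039,.086,85.85))
E
```

```text
[246 180  22  22 363] [ 0.57805054 -0.00406995  0.12596563] [ 0.56883274 -0.01372501  0.12220455] [0.58805645 0.00547671 0.12803146]
now [ 0.5784 -0.0034  0.2211] h 85.74 open 0.046 F [-0.2  0.1  0.7] t 14.8
(0.5781, -0.0039, 0.086, 85.85) -> [ -0.5  -0.7 135.1] -0.1
```

Handle confirmed at (0.578, -0.004), as predicted. I'll grip it and pull.

send_rows(rows="-0.5 -0.5 40 0;-0.5 -0.5 80 0;-0.5 -0.5 110 0;-0.5 -0.5 125 0;-0.5 -0.5 135 0;-0.5 -0.5 135 0;-0.5 -0.5 135 0")

```text
t: 15.5
position: [0.578, -0.0039, 0.0859]
ee_rot: [[0.073, 0.997, 0.002], [0.997, -0.073, -0.0], [0.0, 0.002, -1.0]]
force: [0.8, -0.9, -0.1]
opening: 0.0463
```

send_rows(rows="0 0 0 0;0 0 0 0;0 0 0 0;0 0 0 0", fingers=1, grip_force=40)

```text
t: 15.9
position: [0.5772, -0.0033, 0.0851]
ee_rot: [[0.073, 0.997, 0.001], [0.997, -0.073, 0.001], [0.001, 0.001, -1.0]]
force: [-0.4, -3.1, 2.4]
opening: 0.0192
```

send_rows(rows="0 -10 0 0;0 -20 0 0;0 -30 0 0;0 -40 0 0;0 -50 0 0;0 -60 0 0;0 -70 0 0;0 -80 0 0;0 -90 0 0;0 -100 0 0;0 -110 0 0;0 -120 0 0;0 -130 0 0;0 -140 0 0;0 -146 0 0;0 -150 0 0;0 -152 0 0;0 -152 0 0;0 -152 0 0")

```text
t: 17.8
position: [0.4276, 0.0071, 0.085]
ee_rot: [[0.073, 0.997, 0.005], [0.997, -0.073, -0.0], [0.0, 0.005, -1.0]]
force: [6.0, 2.6, 2.1]
opening: 0.0195
```

```bash
python3 - <<'E'
from h import *
go((.5781-.1496,-.0039+.0109,.086,85.85))
E
```

```text
now [0.4276 0.0071 0.085 ] h 85.84 open 0.0195 F [6.  2.6 2.1] t 17.8
(0.42849999999999994, 0.007, 0.086, 85.85) -> [-0.  1. -1.] -0.0
```

send_rows(rows="0 1 0 0;0 1 0 0;0 1 0 0;0 1 -20 0;0 1 -50 0;0 1 -90 0;0 1 -130 0;0 1 -170 0;0 1 -170 0", fingers=-1)

```text
t: 18.7
position: [0.4282, 0.0066, 0.2587]
ee_rot: [[0.073, 0.997, 0.008], [0.997, -0.073, 0.0], [0.001, 0.008, -1.0]]
force: [0.4, 1.1, 0.2]
opening: 0.0871
```

```bash
cat >> h.py <<'E'
def tubs(c,p,d,zr=(.05,.08)):
    C=cloud(c,d); hsv=cv2.cvtColor(p,cv2.COLOR_BGR2HSV)
    m=((C[...,2]>zr[0])&(C[...,2]<zr[1])&(hsv[...,1]>150)&(hsv[...,0]<20)&(hsv[...,2]>90)).astype(np.uint8)
    n,l,s,ce=cv2.connectedComponentsWithStats(m)
    for i in range(1,n):
        if s[i,4]>60: print('tub',ce[i].round(1),s[i],onz(c,ce[i],sum(zr)/2)[0].round(4),np.median(C[l==i][:,2]).round(3))
E
python3 - <<'E'
from h import *
c,p,d=snap('top','t3.png'); tubs(c,p,d,(.052,.08)); c2,p2,d2=snap('wrist','w5.png')
a=cv2.resize(p[40:260,60:440],(790,457)); cv2.imwrite('pics/t3c.png',a)
C=cloud(c,d); hsv=cv2.cvtColor(p,cv2.COLOR_BGR2HSV)
go((.517,-.333,.2,-32))
E
```

```text
tub [358.4 178.5] [349 169  20  20 289] [ 0.5175 -0.3327  0.066 ] 0.065
tub [ 99.5 199.2] [ 90 190  20  20 308] [0.466  0.4315 0.066 ] 0.065
tub [147.4 220.6] [138 211  20  20 314] [0.4013 0.291  0.066 ] 0.065
now [0.4253 0.0068 0.2546] h 85.81 open 0.0919 F [ 0.6  0.3 -0. ] t 18.8
(0.517, -0.333, 0.2, -32) -> [-332.1  116.3   54.5] 117.8
```

View pics/t3c.png

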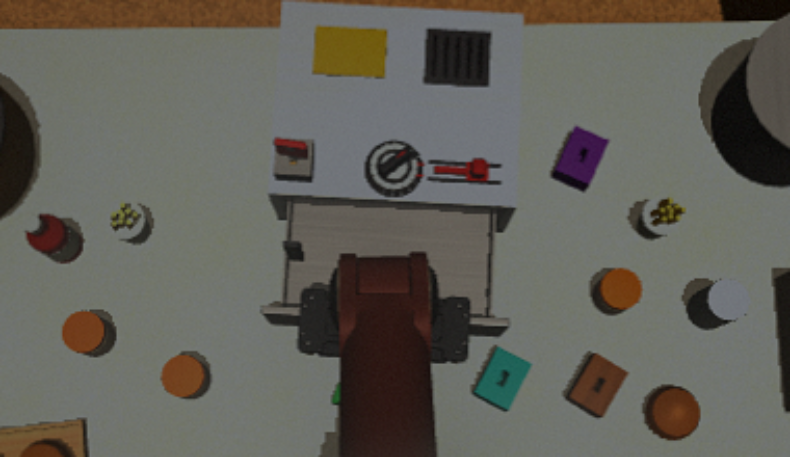

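View pics/w5.png

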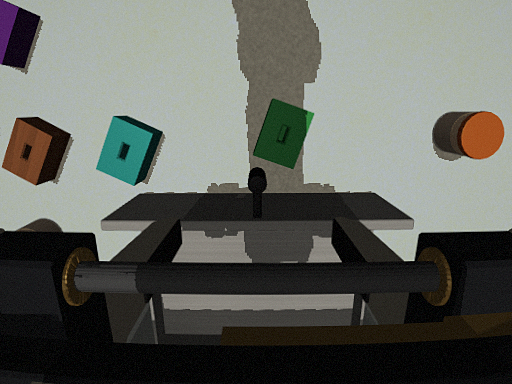

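The catch post is on the left (+y) wall at crop (292,248). The drawer is fully out, all three tubs are where they were, and the key is standing in the lock turned.

```bash
python3 - <<'E'
from h import *
go((.5175,-.33,.17,85.85))
c=eyes.calibration('top');print('catch',onz(c,[[200.5,159]],.127))
E
```

```text
now [0.4253 0.0068 0.2546] h 85.81 open 0.0919 F [ 0.6  0.3 -0. ] t 18.8
(0.5175, -0.33, 0.17, 85.85) -> [-329.1  116.6   84.5] -0.0
catch [[0.56973474 0.13115462 0.127     ]]
```

send_rows(rows="-329 117 84 0;-329 117 84 0;-329 117 84 0;-329 117 84 0;-329 117 84 0;-329 117 84 0;-329 117 84 0;-329 117 84 0;-329 117 84 0;-329 117 84 0")

```text
t: 19.8
position: [0.5183, -0.3273, 0.1692]
ee_rot: [[0.072, 0.997, -0.003], [0.997, -0.072, 0.003], [0.003, -0.003, -1.0]]
force: [-0.3, 0.2, -0.3]
opening: 0.093
```

```bash
python3 - <<'E'
from h import *
c,p,d=snap('wrist'); tubs(c,p,d,(.052,.08)); go((.5175,-.33,.12,85.85),(.5175,-.333,.027,85.85))
E
```

```text
tub [247.8 182.6] [ 217  157   64   60 2444] [ 0.5112 -0.3351  0.066 ] 0.066
now [ 0.5189 -0.3268  0.1699] h 85.97 open 0.0928 F [-0.  -0.9  0.5] t 19.85
(0.5175, -0.33, 0.12, 85.85) -> [-3.4 -1.  49.9] 0.1
(0.5175, -0.333, 0.027, 85.85) -> [ -6.6  -0.7 142.9] 0.1
```

send_rows(rows="-7 -1 10 0;-7 -1 40 0;-7 -1 80 0;-7 -1 110 0;-7 -1 130 0;-7 -1 143 0;-7 -1 143 0;-7 -1 143 0")

```text
t: 20.65
position: [0.5181, -0.3365, 0.0284]
ee_rot: [[0.072, 0.997, 0.001], [0.997, -0.072, -0.001], [-0.001, 0.001, -1.0]]
force: [-0.1, 0.8, 0.9]
opening: 0.0931
```

send_rows(rows="0 0 0 0;0 0 0 0;0 0 0 0;0 0 0 0;0 0 0 0", fingers=1, grip_force=25)

```text
t: 21.15
position: [0.5177, -0.3358, 0.028]
ee_rot: [[0.073, 0.997, 0.0], [0.997, -0.073, 0.001], [0.001, 0.0, -1.0]]
force: [-1.1, 1.6, 3.5]
opening: 0.0599
```

send_rows(rows="0 0 -20 0;0 0 -50 0;0 0 -90 0;0 0 -130 0;0 0 -170 0;0 0 -170 0")

```text
t: 21.75
position: [0.5203, -0.3391, 0.2038]
ee_rot: [[0.073, 0.997, 0.01], [0.997, -0.073, -0.007], [-0.006, 0.011, -1.0]]
force: [-0.5, -0.4, -1.4]
opening: 0.0595
```

```bash
python3 - <<'E'
from h import *
go((.5182,-.0697,.2,85.85),(.5182,-.0697,.060,85.85))
E
```

```text
now [ 0.5203 -0.3391  0.2038] h 85.82 open 0.0595 F [-0.5 -0.4 -1.4] t 21.75
(0.5182, -0.0697, 0.2, 85.85) -> [268.5 -21.8   1.9] -0.0
(0.5182, -0.0697, 0.06, 85.85) -> [269.4 -23.3 141.8] -0.0
```

send_rows(rows="50 -5 0 0;100 -10 0 0;150 -15 0 0;200 -20 0 0;240 -22 0 0;269 -22.5 0 0;269 -22.5 0 0;269 -22.5 30 0;269 -22.5 70 0;269 -22.5 100 0;269 -22.5 120 0;269 -22.5 130 0;269 -22.5 130 0;269 -22.5 130 0;269 -22.5 130 0")

```text
t: 23.25
position: [0.5156, -0.067, 0.0687]
ee_rot: [[0.073, 0.997, 0.002], [0.997, -0.073, -0.0], [-0.0, 0.002, -1.0]]
force: [0.5, -0.1, -0.2]
opening: 0.0596
```

```bash
python3 - <<'E'
from h import *
go((.5182,-.0697,.058,85.85))
E
```

```text
now [ 0.5156 -0.067   0.0687] h 85.81 open 0.0596 F [ 0.5 -0.1 -0.2] t 23.25
(0.5182, -0.0697, 0.058, 85.85) -> [-2.5  2.8 10.7] -0.0
```

send_rows(rows="-2.5 3 3 0;-2.5 3 6 0;-2.5 3 9 0;-2.5 3 11 0;-2.5 3 11.5 0;-2.5 3 11.5 0")

```text
t: 23.85
position: [0.5186, -0.0694, 0.0579]
ee_rot: [[0.073, 0.997, 0.003], [0.997, -0.073, 0.0], [0.0, 0.003, -1.0]]
force: [-1.0, 0.0, 10.1]
opening: 0.0601
```

send_rows(rows="0 0 0 0;0 0 0 0;0 0 0 0;0 0 0 0;0 0 -15 0;0 0 -40 0;0 0 -80 0;0 0 -120 0;0 0 -150 0;0 0 -150 0", fingers=-0.7)

```text
t: 24.85
position: [0.5203, -0.0698, 0.2103]
ee_rot: [[0.073, 0.997, 0.009], [0.997, -0.073, -0.001], [-0.0, 0.009, -1.0]]
force: [0.2, 0.4, -0.5]
opening: 0.0788
```

```bash
python3 - <<'E'
from h import *
c,p,d=snap('wrist'); tubs(c,p,d,(.086,.106)); go((.4013,.291,.17,85.85))
c,p,d=snap('top'); tubs(c,p,d,(.086,.106)); tubs(c,p,d,(.052,.08));
E
```

```text
tub [256.5 181.1] [ 226  152   62   59 2812] [ 0.5161 -0.0702  0.096 ] 0.096
now [ 0.5186 -0.0694  0.2079] h 85.84 open 0.0789 F [-0.5 -0.4 -0.1] t 24.9
(0.4013, 0.291, 0.17, 85.85) -> [ 350.9 -143.3   37.2] -0.0
tub [ 99.6 199.3] [ 90 190  20  20 310] [0.466  0.4314 0.066 ] 0.065
tub [147.4 220.6] [138 211  20  20 316] [0.4013 0.2909 0.066 ] 0.065
```

send_rows(rows="351 -143 0 0;351 -143 0 0;351 -143 0 0;351 -143 0 0;351 -143 0 0;351 -143 0 0;351 -143 0 0;351 -143 0 0;351 -143 20 0;351 -143 60 0;351 -143 60 0", fingers=-1)

```text
t: 26.05
position: [0.396, 0.2887, 0.1408]
ee_rot: [[0.072, 0.997, -0.011], [0.997, -0.072, -0.009], [-0.01, -0.011, -1.0]]
force: [-0.7, -0.7, -0.1]
opening: 0.0929
```

```bash
python3 - <<'E'
from h import *
c,p,d=snap('wrist'); tubs(c,p,d,(.052,.08)); go((.4013,.292,.028,85.85))
E
```

```text
tub [270.7 185.8] [ 243  170   52   34 1037] [0.3861 0.2999 0.066 ] 0.066
tub [242.1 186.7] [230 177  24  24 173] [0.3852 0.276  0.066 ] 0.066
tub [410.4 246.4] [394 232  32  29 566] [0.45   0.4209 0.066 ] 0.066
now [0.3979 0.2895 0.1432] h 85.83 open 0.0928 F [-0.1  0.   0.1] t 26.1
(0.4013, 0.292, 0.028, 85.85) -> [  3.5   4.  115.2] -0.0
```

send_rows(rows="3.5 4 10 0;3.5 4 40 0;3.5 4 70 0;3.5 4 95 0;3.5 4 108 0;3.5 4 115 0;3.5 4 115 0;3.5 4 115 0")

```text
t: 26.9
position: [0.4055, 0.2949, 0.032]
ee_rot: [[0.073, 0.997, 0.002], [0.997, -0.073, 0.001], [0.001, 0.002, -1.0]]
force: [0.2, 0.0, -0.1]
opening: 0.0928
```

send_rows(rows="0 0 0 0;0 0 0 0;0 0 0 0;0 0 0 0;0 0 0 0", fingers=1)

```text
t: 27.4
position: [0.4045, 0.2937, 0.0313]
ee_rot: [[0.073, 0.997, -0.001], [0.997, -0.073, -0.001], [-0.001, -0.0, -1.0]]
force: [-1.2, -1.1, 2.6]
opening: 0.0597
```

send_rows(rows="0 0 -20 0;0 0 -50 0;0 0 -90 0;0 0 -130 0;0 0 -170 0;0 0 -170 0")

```text
t: 28.0
position: [0.4075, 0.2965, 0.2062]
ee_rot: [[0.073, 0.997, 0.009], [0.997, -0.073, 0.008], [0.008, 0.009, -1.0]]
force: [0.4, 0.9, -1.0]
opening: 0.0594
```

```bash
python3 - <<'E'
from h import *
go((.5284,.0699,.2,85.85))
E
```

```text
now [0.4075 0.2965 0.2062] h 85.83 open 0.0594 F [ 0.4  0.9 -1. ] t 28.0
(0.5284, 0.0699, 0.2, 85.85) -> [-217.3  137.     5.6] -0.0
```

send_rows(rows="-40 25 0 0;-85 53 0 0;-130 82 0 0;-175 110 0 0;-205 129 0 0;-217 137 0 0;-217 137 0 0;-217 137 30 0;-217 137 70 0;-217 137 100 0;-217 137 120 0;-217 137 127 0;-217 137 127 0;-217 137 127 0")

```text
t: 29.4
position: [0.5258, 0.0692, 0.0749]
ee_rot: [[0.071, 0.997, 0.001], [0.997, -0.071, 0.001], [0.001, 0.001, -1.0]]
force: [-0.5, -0.4, -1.4]
opening: 0.0599
```

```bash
python3 - <<'E'
from h import *
go((.5284,.0699,.061,85.85))
E
```

```text
now [0.5258 0.0692 0.0749] h 85.92 open 0.0599 F [-0.5 -0.4 -1.4] t 29.4
(0.5284, 0.0699, 0.061, 85.85) -> [ 0.8  2.5 13.9] 0.1
```

send_rows(rows="1 2.5 4 0;1 2.5 8 0;1 2.5 11 0;1 2.5 13 0;1 2.5 14.5 0;1 2.5 14.5 0")

```text
t: 30.0
position: [0.5292, 0.0687, 0.0613]
ee_rot: [[0.073, 0.997, 0.003], [0.997, -0.073, 0.0], [0.001, 0.003, -1.0]]
force: [-0.1, 0.1, 8.7]
opening: 0.0595
```

send_rows(rows="0 0 0 0;0 0 0 0;0 0 0 0;0 0 0 0;0 0 -15 0;0 0 -40 0;0 0 -80 0;0 0 -120 0;0 0 -150 0;0 0 -150 0", fingers=-0.7)

```text
t: 31.0
position: [0.5309, 0.069, 0.2139]
ee_rot: [[0.073, 0.997, 0.009], [0.997, -0.073, 0.002], [0.002, 0.009, -1.0]]
force: [0.8, 0.1, -0.4]
opening: 0.0789
```

```bash
python3 - <<'E'
from h import *
c,p,d=snap('wrist'); tubs(c,p,d,(.086,.106)); go((.466,.4325,.16,85.85))
c,p,d=snap('top'); tubs(c,p,d,(.086,.106)); tubs(c,p,d,(.052,.08));
E
```

```text
tub [255.6 178.6] [ 226  150   60   58 2749] [0.5251 0.0681 0.096 ] 0.096
tub [116.7 181.1] [  89  152   57   58 2568] [ 0.5173 -0.0693  0.096 ] 0.096
now [0.5292 0.069  0.2114] h 85.83 open 0.0792 F [-0.2  0.6  0.2] t 31.05
(0.466, 0.4325, 0.16, 85.85) -> [357.9 -89.7  51.5] -0.0
tub [269.8 177.5] [260 168  20  20 310] [ 0.5188 -0.0676  0.096 ] 0.095
tub [ 99.5 199.2] [ 90 190  20  20 306] [0.4662 0.4316 0.066 ] 0.066
```

send_rows(rows="358 -90 0 0;358 -90 0 0;358 -90 0 0;358 -90 0 0;358 -90 0 0;358 -90 0 0;358 -90 0 0;358 -90 0 0;358 -90 20 0;358 -90 60 0;358 -90 60 0;358 -90 60 0", fingers=-1)

```text
t: 32.3
position: [0.4635, 0.4315, 0.1479]
ee_rot: [[0.073, 0.997, -0.003], [0.997, -0.073, -0.003], [-0.003, -0.003, -1.0]]
force: [0.3, 0.1, 0.2]
opening: 0.093
```

```bash
python3 - <<'E'
from h import *
go((.467,.433,.029,85.85))
E
```

```text
now [0.4635 0.4315 0.1479] h 85.81 open 0.093 F [0.3 0.1 0.2] t 32.3
(0.467, 0.433, 0.029, 85.85) -> [  2.2   3.8 118.9] -0.0
```

send_rows(rows="2 3 10 0;2 3 40 0;2 3 70 0;2 3 95 0;2 3 111 0;2 3 118 0;2 3 118 0;2 3 118 0;2 3 118 0")

```text
t: 33.2
position: [0.4684, 0.435, 0.0331]
ee_rot: [[0.073, 0.997, 0.002], [0.997, -0.073, 0.002], [0.002, 0.002, -1.0]]
force: [0.2, 0.8, 0.4]
opening: 0.0928
```

send_rows(rows="0 0 0 0;0 0 0 0;0 0 0 0;0 0 0 0;0 0 0 0", fingers=1)

```text
t: 33.7
position: [0.4674, 0.4334, 0.0317]
ee_rot: [[0.073, 0.997, -0.001], [0.997, -0.073, -0.001], [-0.002, -0.0, -1.0]]
force: [-0.3, -1.3, 2.4]
opening: 0.0593
```

send_rows(rows="0 0 -20 0;0 0 -50 0;0 0 -90 0;0 0 -130 0;0 0 -170 0;0 0 -180 0;0 0 -180 0")

```text
t: 34.4
position: [0.468, 0.4348, 0.213]
ee_rot: [[0.073, 0.997, 0.002], [0.997, -0.073, 0.002], [0.003, 0.002, -1.0]]
force: [0.2, 0.2, -1.8]
opening: 0.0595
```

```bash
python3 - <<'E'
from h import *
go((.5702,-.0033,.21,85.85))
E
```

```text
now [0.468  0.4348 0.213 ] h 85.83 open 0.0595 F [ 0.2  0.2 -1.8] t 34.4
(0.5702, -0.0033, 0.21, 85.85) -> [-429.5  133.8    2.2] -0.0
```

send_rows(rows="-45 14 0 0;-90 28 0 0;-138 43 0 0;-186 58 0 0;-234 73 0 0;-282 88 0 0;-330 103 0 0;-375 117 0 0;-410 128 0 0;-429 134 0 0;-429 134 0 0;-429 134 0 0;-429 134 40 0;-429 134 80 0;-429 134 110 0;-429 134 130 0;-429 134 135 0;-429 134 135 0")

```text
t: 36.2
position: [0.5691, -0.0013, 0.0757]
ee_rot: [[0.07, 0.998, -0.003], [0.998, -0.07, 0.001], [0.001, -0.003, -1.0]]
force: [0.2, 0.2, -1.8]
opening: 0.0598
```

```bash
python3 - <<'E'
from h import *
go((.5702,-.0033,.0615,85.85))
E
```

```text
now [ 0.5691 -0.0013  0.0757] h 85.99 open 0.0598 F [ 0.2  0.2 -1.8] t 36.2
(0.5702, -0.0033, 0.0615, 85.85) -> [-2.   1.3 14.2] 0.1
```

send_rows(rows="-2 1 4 0;-2 1 8 0;-2 1 11 0;-2 1 13 0;-2 1 14.5 0;-2 1 14.5 0")

```text
t: 36.8
position: [0.5707, -0.0055, 0.0621]
ee_rot: [[0.073, 0.997, -0.0], [0.997, -0.073, 0.0], [0.0, -0.0, -1.0]]
force: [-0.4, -0.7, -1.2]
opening: 0.0595
```

send_rows(rows="0 0 0 0;0 0 0 0;0 0 0 0;0 0 0 0;0 0 -15 0;0 0 -40 0;0 0 -80 0;0 0 -120 0;0 0 -150 0;0 0 -150 0", fingers=-0.7)

```text
t: 37.8
position: [0.5737, -0.0058, 0.2171]
ee_rot: [[0.073, 0.997, 0.01], [0.997, -0.073, 0.0], [0.001, 0.01, -1.0]]
force: [0.0, -0.3, -0.7]
opening: 0.079
```

```bash
python3 - <<'E'
from h import *
c,p,d=snap('wrist','w6.png'); tubs(c,p,d,(.086,.106))
c,p,d=snap('top'); tubs(c,p,d,(.052,.08)); go((.4282,.0066,.2,85.85),(.4282,.0066,.086,85.85))
E
```

```text
tub [330.7 128.4] [ 301   97   61   63 2966] [0.5253 0.0678 0.096 ] 0.096
tub [185.8 130.9] [ 155  100   62   63 2988] [ 0.5175 -0.0695  0.096 ] 0.096
tub [256.3 178. ] [ 227  149   60   59 2722] [ 0.5683 -0.0061  0.096 ] 0.096
now [ 0.5707 -0.0054  0.2125] h 85.83 open 0.079 F [0.1 0.  0.1] t 37.9
(0.4282, 0.0066, 0.2, 85.85) -> [   1.6 -143.    12.4] -0.0
(0.4282, 0.0066, 0.086, 85.85) -> [   1.6 -143.1  126.4] -0.0
```

View pics/w6.png

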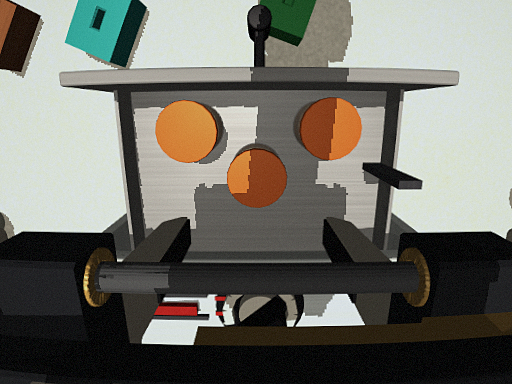

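All three tubs stand upright in the drawer at (186,131), (257,178) and (331,129), clear of the catch at right. Next is shutting the drawer.

send_rows(rows="1.5 -50 0 0;1.5 -100 0 0;1.5 -143 0 0;1.5 -143 0 0;1.5 -143 0 0;1.5 -143 40 0;1.5 -143 80 0;1.5 -143 110 0;1.5 -143 126 0;1.5 -143 126 0;1.5 -143 126 0", fingers=0)

```text
t: 39.0
position: [0.4294, 0.0063, 0.0857]
ee_rot: [[0.073, 0.997, -0.0], [0.997, -0.073, -0.0], [-0.0, -0.0, -1.0]]
force: [-0.5, -1.2, 0.5]
opening: 0.0463
```

send_rows(rows="0 0 0 0;0 0 0 0;0 0 0 0;0 0 0 0", fingers=1, grip_force=40)

```text
t: 39.4
position: [0.4287, 0.0071, 0.0867]
ee_rot: [[0.072, 0.997, 0.001], [0.997, -0.072, 0.001], [0.001, 0.001, -1.0]]
force: [-0.5, -0.9, 2.8]
opening: 0.0194
```

send_rows(rows="0 3 0 0;0 7 0 0;0 12 0 0;0 18 0 0;0 25 0 0;0 32 0 0;0 39 0 0;0 46 0 0;0 53 0 0;0 60 0 0;0 67 0 0;0 74 0 0;0 81 0 0;0 88 0 0;0 95 0 0;0 102 0 0;0 109 0 0;0 115 0 0;0 120 0 0;0 124 0 0")

```text
t: 41.4
position: [0.5521, -0.0016, 0.0868]
ee_rot: [[0.072, 0.997, -0.0], [0.997, -0.072, 0.001], [0.001, -0.0, -1.0]]
force: [-1.3, 2.2, 4.5]
opening: 0.0194
```

```bash
python3 - <<'E'
from h import *
go((.578,-.0039,.086,85.85))
E
```

```text
now [ 0.5521 -0.0016  0.0868] h 85.88 open 0.0194 F [-1.3  2.2  4.5] t 41.4
(0.578, -0.0039, 0.086, 85.85) -> [-0.5 26.   0.8] 0.0
```

send_rows(rows="0 5 0 0;0 10 0 0;0 15 0 0;0 20 0 0;0 24 0 0;0 27 0 0;0 29 0 0;0 31 0 0;0 31 0 0")

```text
t: 42.3
position: [0.5761, -0.0032, 0.0867]
ee_rot: [[0.072, 0.997, -0.015], [0.997, -0.072, 0.003], [0.002, -0.015, -1.0]]
force: [-14.0, 2.7, 16.0]
opening: 0.0194
```

send_rows(rows="0 1 0 0;0 2 0 0;0 3 0 0;0 4 0 0;0 4 0 0")

```text
t: 42.8
position: [0.5764, -0.0033, 0.0865]
ee_rot: [[0.072, 0.997, -0.022], [0.997, -0.072, 0.004], [0.002, -0.023, -1.0]]
force: [-19.4, 3.6, 20.7]
opening: 0.0192
```

```bash
python3 - <<'E'
from h import *
go((.578,-.0039,.086,85.85))
E
```

```text
now [ 0.5764 -0.0033  0.0865] h 85.89 open 0.0192 F [-19.4   3.6  20.7] t 42.8
(0.578, -0.0039, 0.086, 85.85) -> [-0.5  1.6  0.4] 0.0
```

send_rows(rows="0 -3 0 0;0 -6 0 0;0 -6 0 0")

```text
t: 43.1
position: [0.5766, -0.0033, 0.0865]
ee_rot: [[0.072, 0.997, -0.009], [0.997, -0.072, 0.002], [0.002, -0.009, -1.0]]
force: [-7.1, 1.9, 10.6]
opening: 0.0197
```

send_rows(rows="0 0 0 0;0 0 0 0;0 0 0 0;0 0 -30 0;0 0 -70 0;0 0 -110 0;0 0 -135 0;0 0 -135 0;0 0 -135 0", fingers=0)

```text
t: 44.0
position: [0.5809, -0.0049, 0.221]
ee_rot: [[0.073, 0.997, 0.0], [0.997, -0.073, -0.0], [-0.0, 0.0, -1.0]]
force: [0.2, -0.3, -0.5]
opening: 0.0468
```

```bash
python3 - <<'E'
from h import *
c,p,d=snap('wrist'); C=cloud(c,d)
m=((abs(C[...,2]-.126)<.004)&(C[...,0]<.60)).astype(np.uint8)
n,l,s,ce=cv2.connectedComponentsWithStats(m)
for i in range(1,n):
    if s[i,4]>100: print(s[i],C[l==i].mean(0), C[l==i].min(0),C[l==i].max(0))
go((.74,.12,.30,-10),(.6832,.1246,.30,-10),(.6832,.1246,.2007,-10))
E
```

```text
[247 178  22  21 365] [ 0.57804501 -0.00415644  0.12593972] [ 0.56862144 -0.01396202  0.12216553] [0.58751094 0.00520271 0.12790504]
now [ 0.5802 -0.0048  0.2199] h 85.82 open 0.0461 F [-0.4 -0.2 -0.5] t 44.05
(0.74, 0.12, 0.3, -10) -> [136.  150.1 -80.4] 95.8
(0.6832, 0.1246, 0.3, -10) -> [136.5  93.2 -80.3] 95.8
(0.6832, 0.1246, 0.2007, -10) -> [136.5  93.4  19. ] 95.8
```

send_rows(rows="0 0 -40 8;0 0 -80 16;34 23 -80 24;68 46 -80 32;102 70 -80 40;136 93 -80 48;136 93 -80 56;136 93 -80 64;136 93 -80 72;136 93 -80 80;136 93 -80 88;136 93 -80 96;136 93 -80 96;136 93 -80 96")

```text
t: 45.45
position: [0.6831, 0.1242, 0.2993]
ee_rot: [[0.985, -0.174, -0.003], [-0.174, -0.985, -0.001], [-0.003, 0.001, -1.0]]
force: [0.2, 0.9, 0.9]
opening: 0.0465
```

```bash
python3 - <<'E'
from h import *
c,p,d=snap('wrist','w7.png'); C=cloud(c,d);hsv=cv2.cvtColor(p,cv2.COLOR_BGR2HSV)
m=((hsv[...,1]>150)&((hsv[...,0]<6)|(hsv[...,0]>172))&(C[...,2]>.23)&(C[...,2]<.25)).astype(np.uint8)
cn=max(cv2.findContours(m,0,1)[0],key=cv2.contourArea);print('keytop',cv2.boundingRect(cn),cv2.minAreaRect(np.float32(onz(c,cn[:,0],.24)[:,:2]*1000)),np.median(C[m>0][:,2]))
go((.6832,.1246,.2007,-10))
E
```

```text
keytop (251, 175, 12, 52) ((683.024658203125, 124.50001525878906), (41.856178283691406, 8.803468704223633), 79.69180297851562) 0.23977320636228358
now [0.6832 0.1242 0.2998] h -10.04 open 0.0462 F [-0.6 -1.5 -0.5] t 45.5
(0.6832, 0.1246, 0.2007, -10) -> [ 0.1 -0.5 99.1] -0.0
```

send_rows(rows="0 0 40 0;0 0 70 0;0 0 90 0;0 0 99 0;0 0 99 0;0 0 99 0")

```text
t: 46.1
position: [0.6843, 0.124, 0.2033]
ee_rot: [[0.984, -0.176, 0.002], [-0.176, -0.984, -0.0], [0.002, -0.0, -1.0]]
force: [0.4, -0.2, -0.2]
opening: 0.0468
```

send_rows(rows="0 0 0 0;0 0 0 0;0 0 0 0;0 0 0 0;0 0 0 0", fingers=1, grip_force=60)

```text
t: 46.6
position: [0.6835, 0.1242, 0.2023]
ee_rot: [[0.984, -0.176, 0.0], [-0.176, -0.984, 0.0], [0.0, -0.0, -1.0]]
force: [0.1, -0.5, -0.8]
opening: 0.0111
```

send_rows(rows="0 0 0 -6;0 0 0 -12;0 0 0 -18;0 0 0 -24;0 0 0 -30;0 0 0 -36;0 0 0 -42;0 0 0 -48;0 0 0 -54;0 0 0 -60;0 0 0 -66;0 0 0 -72;0 0 0 -78;0 0 0 -84;0 0 0 -90;0 0 0 -96;0 0 0 -99;0 0 0 -102;0 0 0 -102")

```text
t: 48.5
position: [0.6834, 0.1244, 0.2023]
ee_rot: [[-0.032, 0.999, -0.0], [0.999, 0.032, 0.001], [0.001, -0.0, -1.0]]
force: [-0.8, 0.1, -0.7]
opening: 0.0099
```

```bash
python3 - <<'E'
from h import *
go((.6824,.1239,.2007,85.83)); print(env.state()['torque'])
E
```

```text
now [0.6834 0.1244 0.2023] h 91.82 open 0.0099 F [-0.8  0.1 -0.7] t 48.5
(0.6824, 0.1239, 0.2007, 85.83) -> [-0.5 -1.   1.6] 6.0
[ 0.19081475  0.0903932  -0.05725015]
```

Turn further until the torque shows the locked end stop.

send_rows(rows="-0.5 -0.5 0 -2;-0.5 -0.5 0 -4;-0.5 -0.5 0 -6;-0.5 -0.5 0 -8;-0.5 -0.5 0 -8")

```text
t: 49.0
position: [0.6831, 0.1243, 0.2022]
ee_rot: [[-0.171, 0.985, 0.0], [0.985, 0.171, 0.001], [0.001, 0.0, -1.0]]
force: [0.5, 1.7, 0.5]
opening: 0.0099
```

```bash
python3 - <<'E'
from h import *
go((.6824,.1239,.2007,85.83)); print(env.state()['torque'])
E
```

```text
now [0.6831 0.1243 0.2022] h 99.82 open 0.0099 F [0.5 1.7 0.5] t 49.0
(0.6824, 0.1239, 0.2007, 85.83) -> [-0.3 -0.8  1.5] 14.0
[ 0.65277999 -0.14607885 -0.51035983]
```

send_rows(rows="0 0 0 5;0 0 0 10;0 0 0 14;0 0 0 14;0 0 0 14")

```text
t: 49.5
position: [0.6831, 0.1235, 0.2022]
ee_rot: [[0.071, 0.997, 0.0], [0.997, -0.071, -0.001], [-0.001, 0.0, -1.0]]
force: [0.1, 0.1, -0.1]
opening: 0.0095
```

send_rows(rows="0 0 -3 0;0 0 -6 0;0 0 -10 0;0 0 -14 0;0 0 -18 0;0 0 -22 0;0 0 -26 0;0 0 -30 0;0 0 -36 0;0 0 -45 0;0 0 -45 0")

```text
t: 50.6
position: [0.684, 0.1235, 0.2492]
ee_rot: [[0.073, 0.997, 0.004], [0.997, -0.073, 0.0], [0.0, 0.004, -1.0]]
force: [0.4, 0.6, -0.8]
opening: 0.0097
```

```bash
python3 - <<'E'
from h import *
go((.73,.12,.285,85.85),(.382,-.299,.2,57.8)); print(env.state()['torque'])
E
```

```text
now [0.684  0.1235 0.2492] h 85.82 open 0.0097 F [ 0.4  0.6 -0.8] t 50.6
(0.73, 0.12, 0.285, 85.85) -> [ -0.1  46.2 -35.6] -0.0
(0.382, -0.299, 0.2, 57.8) -> [-443.4 -270.6   48.1] 28.0
[ 0.00696415  0.0709017  -0.059372  ]
```

```bash
python3 - <<'E'
from h import *
go((.4285,-.328,.27,57.8),(.4285,-.328,.2,57.8))
E
```

```text
now [0.684  0.1235 0.2492] h 85.82 open 0.0097 F [ 0.4  0.6 -0.8] t 50.6
(0.4285, -0.328, 0.27, 57.8) -> [-468.9 -221.9  -21.7] 28.0
(0.4285, -0.328, 0.2, 57.8) -> [-468.9 -222.1   48.2] 28.0
```

send_rows(rows="-45 -21 -21 2.7;-90 -42 -21 5;-135 -63 -21 8;-180 -84 -21 11;-225 -106 -21 14;-270 -127 -21 16;-315 -149 -21 19;-360 -170 -21 22;-405 -191 -10 25;-440 -208 10 28;-469 -222 30 28;-469 -222 48 28;-469 -222 48 28;-469 -222 48 28;-469 -222 48 28")

```text
t: 52.1
position: [0.4289, -0.3275, 0.2003]
ee_rot: [[0.531, 0.848, 0.002], [0.848, -0.531, -0.001], [0.0, 0.002, -1.0]]
force: [0.0, 0.0, -0.2]
opening: 0.0098
```

```bash
python3 - <<'E'
from h import *
go((.382,-.299,.2,57.8))
c,p,d=snap('wrist','w8.png'); C=cloud(c,d)
go((.382,-.299,.2,57.8))
u=proj(c,[[.38,-.30,.042]])[0]; print('expect',u)
hsv=cv2.cvtColor(p,cv2.COLOR_BGR2HSV)
m=((abs(C[...,2]-.042)<.004)).astype(np.uint8)
n,l,s,ce=cv2.connectedComponentsWithStats(m)
for i in range(1,n):
    if s[i,4]>500:
        cn=max(cv2.findContours((l==i).astype(np.uint8),0,1)[0],key=cv2.contourArea)
        print(s[i],cv2.minAreaRect(np.float32(onz(c,cn[:,0],.042)[:,:2]*1000)))
x,y=u.astype(int); a=p[max(0,y-80):y+80,x-80:x+80]
cv2.imwrite('pics/w8c.png',cv2.resize(a,None,fx=3.7,fy=3.7,interpolation=0)); print('crop origin',x-80,max(0,y-80))
E
```

```text
now [ 0.4289 -0.3275  0.2003] h 57.96 open 0.0098 F [ 0.   0.  -0.2] t 52.1
(0.382, -0.299, 0.2, 57.8) -> [ -0.7 -54.8   0.1] 0.2
now [ 0.4288 -0.3275  0.2003] h 57.96 open 0.0093 F [ 0.1 -0.  -0.1] t 52.15
(0.382, -0.299, 0.2, 57.8) -> [ -0.7 -54.8   0.2] 0.2
expect [254.5501162  124.85357617]
[ 130    0   58   39 1981] ((238.03549194335938, -325.51873779296875), (58.259490966796875, 36.914302825927734), 56.1750373840332)
[ 344   27   55   77 3810] ((392.0178527832031, -164.83236694335938), (56.98634338378906, 75.86737060546875), 61.17029571533203)
[ 229   90   53   72 3511] ((381.3599548339844, -300.8213806152344), (54.75748825073242, 74.99873352050781), 56.876136779785156)
[ 125  125   51   49 1735] ((340.6400146484375, -409.8426513671875), (55.806888580322266, 52.519256591796875), 66.1663589477539)
crop origin 174 44
```

View pics/w8c.png

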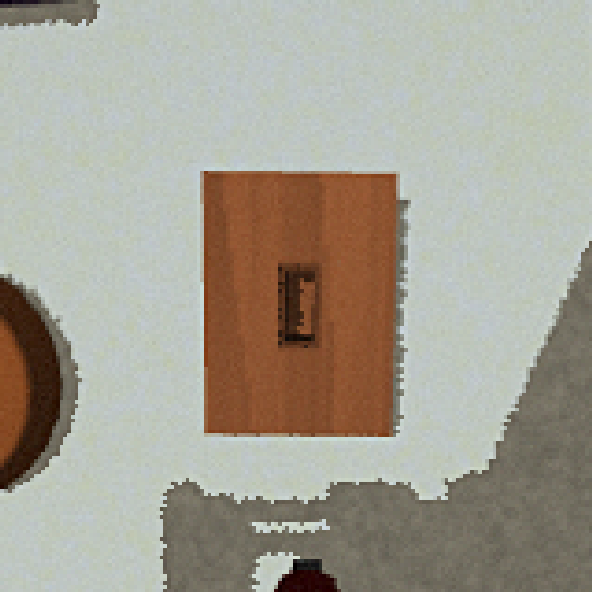

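The empty stand is in clear view with its slot at crop (300,305). I'll check how the key sits in the hand.

```bash
python3 - <<'E'
from h import *
s=env.state(); c=eyes.calibration('wrist'); p=cv2.imread('pics/w8.png')
d=eyes.snapshot('wrist')[1]; C=cloud(c,d); hsv=cv2.cvtColor(p,cv2.COLOR_BGR2HSV); T=s['position']; R=s['ee_rot']
for nm,(lo,hi,top) in dict(now=(.025,.055,.0377),asw2=(.0251,.0551,.0401)).items():
    m=((hsv[...,1]>150)&((hsv[...,0]<6)|(hsv[...,0]>172))&(C[...,2]>T[2]+lo)&(C[...,2]<T[2]+hi)).astype(np.uint8)
    cn=max(cv2.findContours(m,0,1)[0],key=cv2.contourArea); W=onz(c,cn[:,0],T[2]+top)
    L=(W-T)@R*1000; print(nm,cv2.boundingRect(cn),L.min(0).round(1),L.max(0).round(1),np.median(C[m>0][:,2])-T[2])
print('slot',onz(c,[[254.6,126.1]],.042))
go((.3811,-.3007,.2,57.7),(.3811,-.3007,.1,57.7))
E
```

```text
now (245, 212, 23, 51) [ -6.  -24.4 -37.8] [  4.3   0.7 -37.7] 0.03747140993684003
asw2 (245, 213, 23, 50) [ -5.9 -24.7 -40.2] [  4.2  -0.6 -40.1] 0.037471784988584084
slot [[ 0.38111121 -0.30070613  0.042     ]]
now [ 0.4287 -0.3276  0.2002] h 57.94 open 0.0093 F [-0.5  0.4 -0.8] t 52.2
(0.3811, -0.3007, 0.2, 57.7) -> [ -2.5 -54.6   0.1] 0.2
(0.3811, -0.3007, 0.1, 57.7) -> [ -2.5 -54.8 100.1] 0.2
```

send_rows(rows="-2.5 -20 0 0.2;-2.5 -45 0 0.2;-2.5 -54.6 0 0.2;-2.5 -54.6 30 0.2;-2.5 -54.6 60 0.2;-2.5 -54.6 85 0.2;-2.5 -54.6 95 0.2;-2.5 -54.6 95 0.2;-2.5 -54.6 95 0.2;-2.5 -54.6 95 0.2")

```text
t: 53.2
position: [0.3809, -0.3018, 0.1054]
ee_rot: [[0.535, 0.845, 0.002], [0.845, -0.535, -0.002], [-0.0, 0.003, -1.0]]
force: [-0.3, -0.1, -0.8]
opening: 0.0095
```

```bash
python3 - <<'E'
from h import *
go((.3809,-.3007,.1,57.7))
E
```

```text
now [ 0.3809 -0.3018  0.1054] h 57.63 open 0.0095 F [-0.3 -0.1 -0.8] t 53.2
(0.3809, -0.3007, 0.1, 57.7) -> [ 0.9 -0.6  5.4] -0.1
```

send_rows(rows="0.9 -0.5 0 0;0.9 -0.5 4 0;0.9 -0.5 8 0;0.9 -0.5 12 0;0.9 -0.5 15 0;0.9 -0.5 18 0;0.9 -0.5 21 0;0.9 -0.5 24 0;0.9 -0.5 24 0")

```text
t: 54.1
position: [0.3798, -0.2998, 0.0797]
ee_rot: [[0.535, 0.845, -0.001], [0.845, -0.535, 0.0], [-0.0, -0.001, -1.0]]
force: [-0.5, 0.6, -0.5]
opening: 0.0096
```

send_rows(rows="0 0 4 0;0 0 8 0;0 0 12 0;0 0 15 0;0 0 17 0;0 0 18 0;0 0 19 0;0 0 19 0")

```text
t: 54.9
position: [0.3799, -0.2999, 0.062]
ee_rot: [[0.536, 0.845, 0.0], [0.845, -0.536, 0.0], [0.0, 0.0, -1.0]]
force: [-1.9, 1.6, 7.7]
opening: 0.0098
```

```bash
python3 - <<'E'
from h import *
go((.3811,-.3007,.0623,57.7));print(env.state()['torque'])
E
```

```text
now [ 0.3799 -0.2999  0.062 ] h 57.62 open 0.0098 F [-1.9  1.6  7.7] t 54.9
(0.3811, -0.3007, 0.0623, 57.7) -> [-0.   1.4 -0.3] -0.1
[0.24149547 0.41977362 0.0182481 ]
```

send_rows(rows="0 0 -1 0;0 0 -1 0;0 0 -1 0;0 0 -1 0;0 0 -20 0;0 0 -60 0;0 0 -110 0;0 0 -150 0;0 0 -150 0", fingers=0)

```text
t: 55.8
position: [0.3826, -0.3025, 0.2163]
ee_rot: [[0.535, 0.845, 0.01], [0.845, -0.535, -0.007], [-0.001, 0.012, -1.0]]
force: [1.0, -0.8, -0.4]
opening: 0.0459
```

```bash
python3 - <<'E'
from h import *
c,p,d=snap('wrist','w9.png'); C=cloud(c,d);hsv=cv2.cvtColor(p,cv2.COLOR_BGR2HSV)
m=((hsv[...,1]>150)&((hsv[...,0]<6)|(hsv[...,0]>172))&(C[...,2]>.085)&(C[...,2]<.12)).astype(np.uint8)
cn=max(cv2.findContours(m,0,1)[0],key=cv2.contourArea);print('keytop',cv2.boundingRect(cn),cv2.minAreaRect(np.float32(onz(c,cn[:,0],.1)[:,:2]*1000)),np.median(C[m>0][:,2]))
go((.6728,-.0107,.27,33.4))
E
```

```text
keytop (253, 158, 10, 43) ((378.8440856933594, -299.8562927246094), (8.852738380432129, 41.66773223876953), 57.60304641723633) 0.0998707216505848
now [ 0.3813 -0.301   0.2136] h 57.64 open 0.0465 F [ 0.1 -0.  -0.2] t 55.85
(0.6728, -0.0107, 0.27, 33.4) -> [401.3  91.2 -55.9] 24.2
```

Key top is at z = 0.0999, so it is fully down in the stand. The dial is next.

send_rows(rows="40 9 -56 2;90 20 -56 6;140 31 -56 10;190 42 -56 14;240 54 -56 18;290 65 -56 22;340 77 -56 24;380 86 -56 24;401 91 -56 24;401 91 -56 24;401 91 -56 24")

```text
t: 56.95
position: [0.6707, -0.0097, 0.2643]
ee_rot: [[0.832, 0.555, -0.005], [0.555, -0.832, -0.001], [-0.005, -0.002, -1.0]]
force: [-0.1, -0.7, -0.3]
opening: 0.0464
```

```bash
python3 - <<'E'
from h import *
go((.6728,-.0107,.27,33.4))
c,p,d=snap('wrist','w10.png'); C=cloud(c,d); g=p.max(2)
m=((abs(C[...,2]-.193)<.006)&(np.hypot(C[...,0]-.6728,C[...,1]+.0107)<.04)).astype(np.uint8)
cn=max(cv2.findContours(m,0,1)[0],key=cv2.contourArea); print('bar',cv2.minAreaRect(np.float32(onz(c,cn[:,0],.193)[:,:2]*1000)))
m=((abs(C[...,2]-.186)<.006)&(C[...,1]<-.07)).astype(np.uint8)
cn=max(cv2.findContours(m,0,1)[0],key=cv2.contourArea); print('slide',cv2.minAreaRect(np.float32(onz(c,cn[:,0],.186)[:,:2]*1000)))
E
```

```text
now [ 0.6707 -0.0097  0.2643] h 33.69 open 0.0464 F [-0.1 -0.7 -0.3] t 56.95
(0.6728, -0.0107, 0.27, 33.4) -> [ 1.2  2.  -5.7] 0.3
bar ((673.0084228515625, -10.078174591064453), (11.887028694152832, 46.495609283447266), 37.58877182006836)Traceback (most recent call last):
  File "<stdin>", line 7, in <module>
ValueError: max() iterable argument is empty
```

View pics/w10.png

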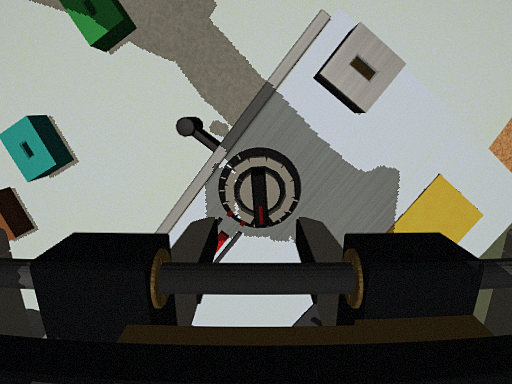

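The bar is at (259,190) with its red end toward the bottom of the image. It needs about 41.7° clockwise.

```bash
python3 - <<'E'
from h import *
go((.673,-.0101,.168,37.6))
E
```

```text
now [ 0.6704 -0.0114  0.2653] h 33.53 open 0.0463 F [-0.  -0.6  0.4] t 57.0
(0.673, -0.0101, 0.168, 37.6) -> [ 3.3  0.4 97.3] -4.1
```

send_rows(rows="2.5 1 0 -4;2.5 1 30 -4;2.5 1 60 -4;2.5 1 80 -4;2.5 1 92 -4;2.5 1 96.5 -4;2.5 1 96.5 -4;2.5 1 96.5 -4;2.5 1 96.5 -4")

```text
t: 57.9
position: [0.6749, -0.0097, 0.172]
ee_rot: [[0.792, 0.61, 0.002], [0.61, -0.792, -0.0], [0.002, 0.002, -1.0]]
force: [-0.1, -0.8, 0.2]
opening: 0.0465
```

send_rows(rows="0 0 0 0;0 0 0 0;0 0 0 0;0 0 0 0;0 0 0 0", fingers=1, grip_force=30)

```text
t: 58.4
position: [0.6736, -0.0099, 0.1706]
ee_rot: [[0.792, 0.611, -0.002], [0.611, -0.792, -0.001], [-0.002, -0.0, -1.0]]
force: [0.9, 1.0, 2.3]
opening: 0.0119
```

```bash
python3 - <<'E'
from h import *
go((.673,-.0101,.168,-4.15));print(env.state()['torque'])
E
```

```text
now [ 0.6736 -0.0099  0.1706] h 37.63 open 0.0119 F [0.9 1.  2.3] t 58.4
(0.673, -0.0101, 0.168, -4.15) -> [-0.6 -0.2  2.6] 41.8
[ 0.6663369  -0.28248042  0.0270548 ]
```

send_rows(rows="0 0 0 5;0 0 0 10;0 0 0 15;0 0 0 20;0 0 0 25;0 0 0 30;0 0 0 35;0 0 0 39;0 0 0 41.8;0 0 0 41.8;0 0 0 41.8")

```text
t: 59.5
position: [0.6738, -0.0098, 0.1706]
ee_rot: [[0.997, -0.072, -0.001], [-0.072, -0.997, -0.0], [-0.001, 0.001, -1.0]]
force: [-1.0, -1.3, 0.8]
opening: 0.0116
```

send_rows(rows="0 0 0 0;0 0 0 0;0 0 0 0;0 0 -20 0;0 0 -60 0;0 0 -100 0;0 0 -120 0;0 0 -120 0", fingers=0)

```text
t: 60.3
position: [0.6761, -0.0101, 0.2948]
ee_rot: [[0.997, -0.072, 0.008], [-0.072, -0.997, -0.001], [0.008, 0.0, -1.0]]
force: [0.6, -0.4, 0.4]
opening: 0.0469
```

```bash
python3 - <<'E'
from h import *
c,p,d=snap('wrist','w11.png'); C=cloud(c,d)
m=((abs(C[...,2]-.193)<.006)&(np.hypot(C[...,0]-.6728,C[...,1]+.0107)<.04)).astype(np.uint8)
cn=max(cv2.findContours(m,0,1)[0],key=cv2.contourArea); print('bar',cv2.minAreaRect(np.float32(onz(c,cn[:,0],.193)[:,:2]*1000)))
go((.6643,-.1284,.25,85.85),(.6643,-.09,.25,85.85))
c,p,d=snap('top');C=cloud(c,d);hsv=cv2.cvtColor(p,cv2.COLOR_BGR2HSV)
E
```

```text
bar ((673.5562133789062, -9.984771728515625), (45.76213073730469, 11.310859680175781), 85.7356948852539)
now [ 0.6748 -0.0096  0.2919] h -4.15 open 0.0462 F [ 0.4  0.3 -0.7] t 60.35
(0.6643, -0.1284, 0.25, 85.85) -> [ -2.  119.3  41.9] -90.0
(0.6643, -0.09, 0.25, 85.85) -> [-4.8 81.  41.9] -90.0
```

send_rows(rows="-2 50 10 0;-2 100 30 0;-2 119 42 0;-2 119 42 0;-2 119 42 0;-2 119 42 0;-2 119 42 0")

```text
t: 61.1
position: [0.6643, -0.1256, 0.2487]
ee_rot: [[0.998, -0.069, 0.001], [-0.069, -0.998, 0.001], [0.0, -0.001, -1.0]]
force: [-0.3, 0.0, -0.6]
opening: 0.0465
```

```bash
python3 - <<'E'
from h import *
c,p,d=snap('wrist','w12.png'); C=cloud(c,d)
m=((abs(C[...,2]-.186)<.004)&(np.hypot(C[...,0]-.6643,C[...,1]+.1284)<.04)).astype(np.uint8)
cn=max(cv2.findContours(m,0,1)[0],key=cv2.contourArea); r=cv2.minAreaRect(np.float32(onz(c,cn[:,0],.186)[:,:2]*1000));print('block',r)
go((r[0][0]/1000,r[0][1]/1000,.16,-4.15))
E
```

```text
block ((665.5967407226562, -123.35726928710938), (17.366811752319336, 20.849254608154297), 85.9901123046875)
now [ 0.6642 -0.1259  0.2489] h -3.99 open 0.0463 F [ 1.   0.9 -0.5] t 61.15
(0.6655967407226563, -0.12335726928710937, 0.16, -4.15) -> [ 1.1 -2.6 88.9] 0.2
```

send_rows(rows="1 -2.5 20 0;1 -2.5 50 0;1 -2.5 75 0;1 -2.5 86 0;1 -2.5 88 0;1 -2.5 88 0;1 -2.5 88 0")

```text
t: 61.85
position: [0.6657, -0.126, 0.1624]
ee_rot: [[0.997, -0.072, 0.003], [-0.072, -0.997, -0.001], [0.003, 0.001, -1.0]]
force: [-0.2, -0.1, 1.0]
opening: 0.0464
```

send_rows(rows="0 0 0 0;0 0 0 0;0 0 0 0;0 0 0 0;0 0 0 0", fingers=1, grip_force=35)

```text
t: 62.35
position: [0.6656, -0.1257, 0.1611]
ee_rot: [[0.997, -0.072, 0.002], [-0.072, -0.997, -0.001], [0.002, 0.0, -1.0]]
force: [2.8, 0.1, 0.1]
opening: 0.0218
```

send_rows(rows="0 -4 0 0;0 -8 0 0;0 -12 0 0;0 -16 0 0;0 -20 0 0;0 -24 0 0;0 -28 0 0;0 -32 0 0;0 -35 0 0;0 -38 0 0;0 -40 0 0;0 -42 0 0;0 -43 0 0;0 -43 0 0")

```text
t: 63.75
position: [0.6683, -0.0878, 0.1611]
ee_rot: [[0.997, -0.075, 0.002], [-0.075, -0.997, -0.008], [0.003, 0.008, -1.0]]
force: [4.8, -8.7, -1.9]
opening: 0.0218
```

send_rows(rows="0 -2 0 0;0 -4 0 0;0 -5 0 0;0 -5 0 0")

```text
t: 64.15
position: [0.6683, -0.0877, 0.1612]
ee_rot: [[0.997, -0.078, 0.003], [-0.078, -0.997, -0.015], [0.004, 0.015, -1.0]]
force: [6.1, -13.8, -2.7]
opening: 0.0219
```

send_rows(rows="0 3 0 0;0 5 0 0;0 5 0 0")

```text
t: 64.45
position: [0.6682, -0.0878, 0.1611]
ee_rot: [[0.997, -0.076, 0.002], [-0.076, -0.997, -0.008], [0.003, 0.008, -1.0]]
force: [4.7, -8.6, -1.5]
opening: 0.0218
```

send_rows(rows="0 0 0 0;0 0 0 0;0 0 0 0;0 0 -20 0;0 0 -60 0;0 0 -100 0;0 0 -140 0;0 20 -180 0;0 20 -180 0;0 20 -180 0", fingers=0)

```text
t: 65.45
position: [0.666, -0.1023, 0.3413]
ee_rot: [[0.997, -0.073, 0.0], [-0.073, -0.997, 0.001], [0.0, -0.001, -1.0]]
force: [0.2, -0.3, -1.3]
opening: 0.0469
```

```bash
python3 - <<'E'
from h import *
go((.6656,-.0865,.16,-4.15))
c,p,d=snap('wrist','w13.png'); C=cloud(c,d)
m=((abs(C[...,2]-.186)<.004)&(np.hypot(C[...,0]-.667,C[...,1]+.0865)<.04)).astype(np.uint8)
cn=max(cv2.findContours(m,0,1)[0],key=cv2.contourArea); print('block',cv2.minAreaRect(np.float32(onz(c,cn[:,0],.186)[:,:2]*1000)))
m=((abs(C[...,2]-.193)<.006)&(np.hypot(C[...,0]-.6728,C[...,1]+.0107)<.03)).astype(np.uint8)
cn=max(cv2.findContours(m,0,1)[0],key=cv2.contourArea); print('bar',cv2.minAreaRect(np.float32(onz(c,cn[:,0],.193)[:,:2]*1000)))
c,p,d=snap('top','t9.png')
E
```

```text
now [ 0.666  -0.1023  0.3413] h -4.18 open 0.0469 F [ 0.2 -0.3 -1.3] t 65.45
(0.6656, -0.0865, 0.16, -4.15) -> [ -1.6 -15.5 181.3] -0.0
block ((668.2845458984375, -86.03860473632812), (17.535507202148438, 20.72816276550293), 85.78590393066406)
bar ((673.706787109375, -11.316316604614258), (44.01927947998047, 11.258819580078125), 85.79325866699219)
```

View pics/w13.png

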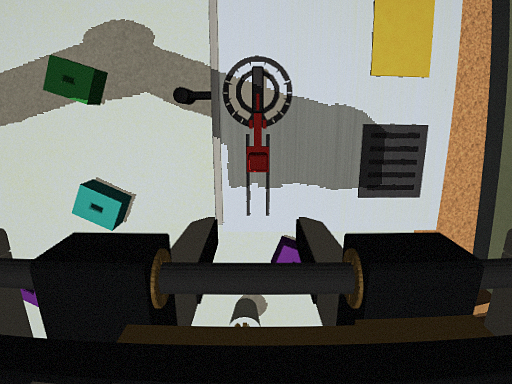

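The slide's tongue is in the dial notch and the block is at its end stop at (258,158). One final scene check follows.

```bash
python3 - <<'E'
from h import *
c,p,d=snap('scene','s9.png'); cv2.imwrite('pics/s9.png',cv2.resize(p,(768,576)))
c,p,d=snap('top'); tubs(c,p,d,(.052,.08)); C=cloud(c,d)
for nm,uv in dict(fr0=(377,140),fr1=(122,147),ket=(85,153),can=(406,181),bun=(383,238)).items(): print(nm,C[uv[1],uv[0]].round(3))
c,p,d=snap('wrist'); C=cloud(c,d)
m=((abs(C[...,2]-.126)<.004)&(C[...,0]<.60)).astype(np.uint8)
n,l,s,ce=cv2.connectedComponentsWithStats(m)
for i in range(1,n):
    if s[i,4]>60: print('handle',s[i],C[l==i].mean(0))
E
```

```text
fr0 [ 0.628 -0.388  0.09 ]
fr1 [0.615 0.363 0.095]
ket [0.597 0.467 0.103]
can [ 0.503 -0.462  0.099]
bun [ 0.341 -0.401  0.046]
handle [174  87  17  17 218] [ 0.57963098 -0.0042212   0.12595413]
```

View pics/s9.png

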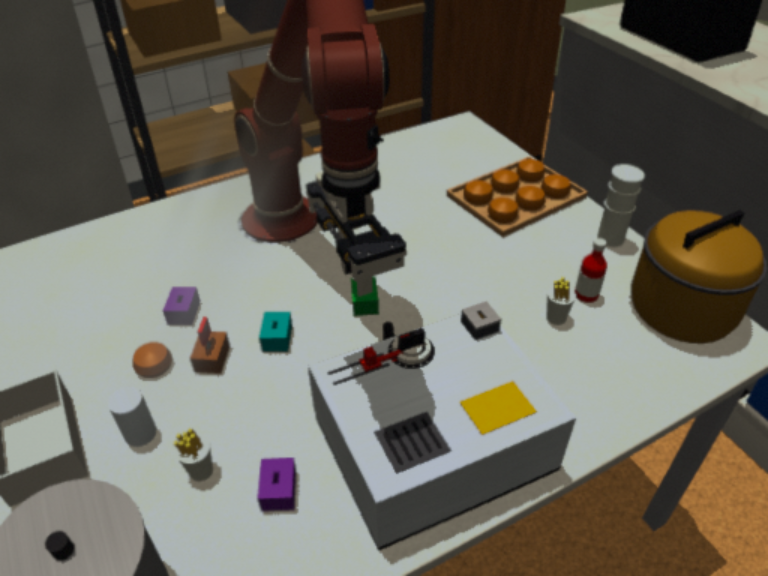

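The scene shows the key down in its stand at (208,345), the drawer shut, the slide in the notch and the bystanders in place. I'm handing in.

```bash
python3 -c "
from h import *
s=env.state(); print(s['t'],s['force']); print(job_done())"
```

```text
65.7 [-0.5062584  -0.23338175  0.26990196]
the job is handed in; nothing more can be done
None
```

The whole job was done in the order asked and handed in at 65.7 s, with the gripper open and touching nothing.

I unlocked the cabinet with the red key and pulled the drawer out 150 mm. The three tubs present went into it upright and clear of the catch. I then shut the drawer, locked it again, put the key back in its stand, turned the dial and pushed the slide home.

Last checks:
- **Drawer:** the handle was back at its original shut position to within 0.1 mm after closing. A later, more oblique view read 1.5 mm further in, within the camera's accuracy.
- **Lock:** I turned the key back until the torque rose at the locked stop (about 0.5 N m). The key then came out without force, which it can only do at 0.
- **Key:** its top reads 99.9 mm above the table, against the 100 mm expected when fully down.
- **Dial:** the bar is within about 0.1° of the red marks.
- **Slide:** it stopped firmly about 0.5 mm from the predicted end position, with its tongue in the notch.
- **Tubs:** all three lid heights read 96 mm before closing, so they were standing on the drawer floor. I did not see inside after shutting. No tubs remain on the table.
- **Bystanders:** the fries, bun, ketchup bottle and can are where they started, to within about 3 mm.

No check failed.

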